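# Clamp the printed flow cell in the quick-clamp fixture

## Task

Set the white flow cell gently on the bed of the bar clamp, flat between the side guides with its long side along the bar, and let go of it. Then squeeze the clamp's red trigger again and again, letting it spring back each time, until the jaw grips the cell firmly: about 10 N, at least 6 N so that it seals, and never above 14 N, which would crack it. Work the jaw only by its trigger, never by pushing it, leave the other things on the bench alone, and finish with the trigger released.

Things in the scene. Friction and masses are not known exactly. Their poses are not given: they have to be found in the camera images.
- clamp: Bar clamp fixed to the bench on a blue base plate 110 x 260 x 8 mm. Origin: centre of the plate's underside; z up; y runs along the bar from the grip end (-y) to the moving jaw (+y). In order of y: black fixed handle, red trigger, low gold housing (y -66 to -12 mm, top z 44), steel stop plate, bed, gold jaw. The cell is clamped on the bed between the stop plate and the jaw's pad.
- bed (a point): Clamp frame (0, 30, 26) mm: on the bed's surface, mid-width. The bed is two aluminium strips, tops at z 26, y -12 to 113, the toothed bar lower between them. Side guides: inner faces at x = -27 and +27 mm, tops at z 34, y -12 to 73.
- stop_nominal (a point): Clamp frame (0, -12, 35) mm. The steel stop plate (44 mm wide, z 27 to 43) faces +y; screws have set its face somewhere from y = -12 (this point) to y = -4 mm, where it stays. Its true setting is not measured.
- jaw: Moving gold jaw on the toothed bar: plate 44 mm wide (x), 14 thick, top z 54. Origin: under its front (-y) face, at clamp y = 108 mm minus the travel (0 to 62 mm, starts at 0 to 20); axes as the clamp's. On that face a sprung black pad 36 x 12 mm (z 28 to 40), its face 8 mm in front of the origin, yields up to 9 mm as the grip force rises (stiffness not given).
- pad_home (a point): Clamp frame (0, 100, 34) mm: pad face at zero travel. The jaw only moves towards the stop (-y), with about 1 N of drag. Catches hold it about every 1.25 mm: when the trigger is let go it slips back by up to that and stays; it cannot be backed off.
- trigger (a joint): Travel (m) of the red trigger, 0 released, 0.012 home; slides straight to the handle (-y), springs back (may rest 1 mm in). After 0 to 5 mm of idle travel it draws the jaw one to one; a full squeeze gains about 10 mm. Free running takes 2 to 5.5 N at the trigger; once the cell is pressed on the stop, this rises by the grip force, newton for newton.
- trigger_front (a point): On the trigger's front (+y) face at mid-width, 90 mm above the base's underside; clamp y = -64 mm minus trigger. The trigger is 26 mm wide (x), 12 thick (y), top at z 105. Over handle and trigger: 46 mm released, 34 mm squeezed home.
- handle_back (a point): On the fixed black handle's back (-y) face at mid-width: clamp (0, -110, 90) mm. The handle is 30 mm wide (x), 18 thick (y), top at z 112.
- cell: The white printed flow cell, 0.08 to 0.17 kg: base 46 (x) x 64 (y) x 14 mm, on it a block 26 (x) x 44 (y) x 20 mm high (34 mm in all), black fittings on the block's y ends. Origin: centre of its underside; z up, y along its length. Either end may face the stop. Grip the block across its 26 mm.
- blank: A grey blank of the same shape as the cell; not wanted. Leave it. Origin: centre of its underside.
- solvent: Amber bottle with black cap, 64 mm across, 160 mm tall, standing left of the clamp. Leave it. Origin: centre of its underside.
- beaker: Glass beaker, 72 mm across, 85 mm tall, beyond the clamp. Leave it. Origin: centre of its underside.
- spanner: Steel wrench lying on the bench on the right, beyond the cells. Leave it.
- nut_a: Black fitting nut, 20 mm across, 18 mm tall. Leave it.
- nut_b: A second such nut. Leave it.
- screwdriver: Blue-handled screwdriver lying on the bench at the far left. Leave it.
Mind the look-alikes: they are no part of the job. Leave any turquoise look-alike of the cell alone.

How it is judged (in metres and radians):
On the way, in this order (a step that is already met when the one before it is completed fails the run):
1. the cell lies on the bed between the guides, along the bar, released, with the jaw not yet pressing on it (x of cell in the frame of clamp between -0.007 and 0.007 m and y of cell in the frame of clamp between 0.016 and 0.05 m and z of cell in the frame of clamp between 0.023 and 0.029 m and angle between cell's own z axis and vertical below 0.06 rad and angle between the y axis of cell and the y axis of clamp, either way round below 0.15 rad and contact force between the fingers and cell below 0.3 N and contact force between cell and jaw below 0.5 N), for 0.2 s.
2. the jaw, drawn in by the trigger, grips the cell with at least 6 N (contact force between cell and jaw above 6 N), for 0.3 s.
At the end, for the whole second after the job is handed in: The cell lies flat on the bed (within 3 mm of bed height, 0.06 rad of level) between the guides (within 7 mm of the bar's line), its length within 0.06 rad of the bar, at rest, gripped by the jaw with 6 to 14 N, the trigger sprung back to within 3 mm (x of cell in the frame of clamp between -0.007 and 0.007 m and y of cell in the frame of clamp between 0.016 and 0.05 m and z of cell in the frame of clamp between 0.023 and 0.029 m and angle between cell's own z axis and vertical below 0.06 rad and angle between the y axis of cell and the y axis of clamp, either way round below 0.06 rad and contact force between cell and jaw between 6 and 14 N and value of joint trigger below 0.003 m and linear speed of cell below 0.02 m/s); the robot touches nothing.
It fails at once if the jaw presses the cell with more than 14 N (contact force between cell and jaw above 14 N).
It fails at once if the robot pushes the jaw itself (more than 3 N) (contact force between the arm and jaw above 3 N).
It fails at once if the robot pushes the jaw itself with its fingers (more than 3 N) (contact force between the fingers and jaw above 3 N).
It fails at once if the cell is dropped (falls free faster than 0.6 m/s) (contact force between anything else and cell below 0.05 N and linear speed of cell above 0.6 m/s).
It fails at once if another thing on the bench is moved by more than 20 mm (distance of any of blank, solvent, beaker, spanner, nut_a, nut_b, screwdriver from where it was at the start of the episode above 0.02 m).
It also fails if it takes over 72 s, if anything falls off the work surface, if the arm or the gripper's body presses on something with over 40 N, if the wrist force passes 120 N, or if a joint passes its speed limit or range.

## Robot

A 7-joint arm with a two-finger parallel gripper is mounted at the origin on the work surface. World frame = base frame: x ahead of the robot, y to its left, z up, the work surface at z = 0. Lengths are in mm, angles in rad, forces in N, time in s.
With the tool pointing down it reaches from about 400 to 875 mm from the base axis. Payload 4.4 kg.
Tool frame: the origin (TCP) lies at the very end of the fingers, on their centre line; the grasp point (between the pads) lies 19 mm behind it; z points along the fingers, y is the direction in which the jaws open and shut (so a half turn about z gives the same grasp; the last joint's range is limited). The gripper opens to 85 mm and grips with 20 to 120 N. Pads are 22 mm wide; open, the fingers measure 114 mm over their backs; the gripper's body (76 mm by 85 mm) begins 54 mm behind the grasp point. The pads swing forward as they close: fully open they stand 13 mm farther back than shut.
Start: joints at [1.037, 0.628, 0.038, 1.517, -0.027, 0.996, -0.02], TCP at [293.13, -580.166, 197.013] pointing down, gripper open.
Joint ranges: [-3.06, 3.06], [-0.37, 2.12], [-1.25, 1.32], [0.18, 2.47], [-1.1, 4.24], [0.23, 1.98], [-2.94, 2.94]. Speed limits (rad/s): [2.57, 2.57, 3.14, 3.14, 3.14, 3.14, 3.14].

## Interface

Orientations are given as [roll, pitch, yaw] about the fixed x, y, z axes, in that order (R = Rz(yaw) Ry(pitch) Rx(roll)).
In Python, from cell import ctrl gives the robot as it stands.
- The arm moves only by the shell command python3 -m crank 'ROWS' [OPENING]. ROWS is JSON, a list that holds one entry, the list of rows, each a list of 6 numbers: the shift along the tool's x, y, z in units of 30 mm (1.0 is 30 mm), then the turn, a rotation vector about the tool's x, y, z in units of 6 degrees (1.0 is 6 degrees). In form: [[[tx, ty, tz, rx, ry, rz], ...]]. A call has 1 to 12 rows; each row shifts and turns the pose as measured when the row begins, along the tool's axes as they then stand; what a row does not reach is not made up. A row lasts 1/12 s, in which the tool goes at most 41.7 mm and 7.16 degrees, less where a joint would pass 70% of its speed; a pose out of reach is approached as far as the arm can. A call is refused whole if a number of a shift passes 1 or a number of a turn 1, either way. A call with a gripper value outside its range is refused whole. OPENING is the gripper command: -1 is fully open, 1 is shut, values between are in proportion, set as the call begins (- or left out, the last holds). The fingers move at their own pace and stop on an object; the grip force is fixed at half the most. Time passes only in rows, so rows that do not move let the fingers close. It gives the time, the measured TCP pose, the force and the opening at its end, in the units of the state.
- ctrl.read_state(): the state, without advancing time (a new reading comes with each control period).
- ctrl.get_image(name): name is "side" or "top" or "wrist"; returns a dict with "color" (420x560x3 uint8, red, green, blue), "depth" (420x560 float32, mm along the optical axis (not along the pixel's ray), 0 where there is no reading), "camera_matrix" (3x3 intrinsics, pixels), "R" (3x3) and "t" (3): a world point X has camera coordinates R X + t. Camera axes: x right, y down, z forward; pixel columns grow to the right and rows downward; lengths in mm; the calibration is good to about 2 mm. The wrist camera is an equidistant fisheye: a pixel r from the principal point sees the ray r / f radians off the axis. A picture is of the moment at which its call begins.
- ctrl.finish_job(): hands the job in, once; it reports no verdict.
Trained networks look in a picture, given as the dict that the camera call returned (one of the last four; its "shot" number tells which), for a name from the list of things; names that differ only in an ending like _2 or _b are one class to them, and where a whole thing is asked for, a point or a joint stands for the part that bears it (a point fixed in the world has none). Each returns a list of dicts, best first, with "conf" (0 to 1); they miss things now and then, are a little off and sometimes report something else, mostly with a low value. They report only what shows in the picture. A call takes as long as a camera call. They do not tell look-alikes from the thing itself.
- ctrl.search_frame(query, picture): "extent" ([centre column, centre row, width, height] in pixels, round what is visible of it).
The state is a dict: "clock": time; "qpos": joint angles; "qd": joint speeds; "tau": joint torques, N m; "eef_pos": TCP position; "tool_rot": TCP orientation; "force": force on the tool from outside, world axes, zero at the start; "torque": the same for the moment, N m; "width": finger opening in mm.
Only numpy, scipy, OpenCV 4.12 (cv2) and the standard library are available. Lean on these libraries where they do the work, as an engineer would, in place of code of your own. Each camera call takes 0.05 s, during which the arm holds its last target. There are 200 camera calls.

## Working session

There is one attempt and no reset: what is moved stays moved. The work goes in short steps, Python scripts to look and compute and a shell command to move; the robot and the scene stay as the last step left them, time stands still between calls to the robot, and variables do not carry over. Pictures are saved under pics/ and viewed, about 8 in all and at most 12, crops included, and the job is handed in when it is done.

```bash
ls; mkdir -p pics; cat > h.py <<'E'
import numpy as np, cv2
from cell import ctrl
def save(p,n): cv2.imwrite('pics/'+n, p['color'][:,:,::-1])
def pt(p,u,v,z=None):
    K=np.array(p['camera_matrix']);R=np.array(p['R']);t=np.array(p['t'])
    d=p['depth'][int(round(v)),int(round(u))] if z is None else None
    r=np.linalg.inv(K)@[u,v,1]
    if z is None: return R.T@(r*d-t)
    c=-R.T@t; w=R.T@r
    return c+w*(z-c[2])/w[2]
E
python3 - <<'E'
from h import *
s=ctrl.read_state(); print({k:np.round(v,3) for k,v in s.items()})
for n in ['top','side']:
    p=ctrl.get_image(n); save(p,n+'0.png'); np.savez('pics/'+n+'0.npz',**p)
    print(n,p['t'],np.round(p['camera_matrix'],1).tolist(), -np.array(p['R']).T@p['t'])
    for q in ['clamp','jaw','cell','blank','trigger','solvent','beaker']:
        print(q,[(np.round(d['extent']).tolist(),round(d['conf'],2)) for d in ctrl.search_frame(q,p)[:3]])
E
```

```text
pics
{'clock': np.float64(0.0), 'qpos': array([ 1.037,  0.629,  0.038,  1.518, -0.027,  0.996, -0.02 ]), 'qd': array([-0.   ,  0.001,  0.   , -0.   , -0.001,  0.003,  0.001]), 'tau': array([-0.0000e+00, -5.6340e+01,  1.2270e+00, -1.9345e+01,  1.1000e-02,
        1.0000e-02,  0.0000e+00]), 'eef_pos': array([ 292.777, -579.546,  196.08 ]), 'tool_rot': array([-3.14 ,  0.   ,  0.468]), 'force': array([ 0.184, -0.85 , -0.487]), 'torque': array([-0.092, -0.035, -0.046]), 'width': np.float64(85.251)}
top [  14.13204668  562.25665743 1045.96750877] [[412.8, 0.0, 278.7], [0.0, 412.8, 211.2], [0.0, 0.0, 1.0]] [ 457.77265649   22.29291785 1095.5945937 ]
clamp [([232.0, 214.0, 100.0, 45.0], 0.84), ([296.0, 140.0, 26.0, 32.0], 0.69)]
jaw [([389.0, 157.0, 35.0, 40.0], 0.6)]
cell [([423.0, 279.0, 25.0, 17.0], 0.93), ([423.0, 238.0, 30.0, 18.0], 0.77)]
blank [([391.0, 157.0, 46.0, 48.0], 0.74), ([368.0, 213.0, 30.0, 20.0], 0.62), ([347.0, 143.0, 5.0, 7.0], 0.56)]
trigger [([259.0, 213.0, 2.0, 8.0], 0.57)]
solvent [([116.0, 278.0, 45.0, 27.0], 0.86), ([230.0, 214.0, 104.0, 51.0], 0.31)]
beaker [([296.0, 141.0, 31.0, 30.0], 0.61), ([223.0, 209.0, 77.0, 16.0], 0.5), ([232.0, 214.0, 100.0, 47.0], 0.5)]
side [475.8104554  220.74344071 901.2570762 ] [[412.8, 0.0, 280.9], [0.0, 412.8, 209.6], [0.0, 0.0, 1.0]] [ 74.42853103 842.00225449 610.63914933]
clamp [([248.0, 248.0, 98.0, 93.0], 0.8)]
jaw [([236.0, 265.0, 39.0, 28.0], 0.85)]
cell [([379.0, 200.0, 20.0, 20.0], 0.69), ([353.0, 189.0, 14.0, 14.0], 0.44)]
blank [([316.0, 203.0, 16.0, 18.0], 0.62), ([249.0, 253.0, 96.0, 91.0], 0.62)]
trigger [([268.0, 224.0, 7.0, 27.0], 0.7)]
solvent [([240.0, 335.0, 33.0, 91.0], 0.91)]
beaker [([232.0, 203.0, 25.0, 34.0], 0.91)]
```

```bash
python3 - <<'E'
import cv2,numpy as np
a=cv2.imread('pics/top0.png');b=cv2.imread('pics/side0.png')
A=cv2.resize(a[110:310,160:460],(800,533),interpolation=cv2.INTER_CUBIC); cv2.imwrite('pics/v1.png',A)
B=cv2.resize(b[170:320,180:405],(800,533),interpolation=cv2.INTER_CUBIC); cv2.imwrite('pics/v2.png',B)
E
```

```text
(no output)
```

View pics/v1.png

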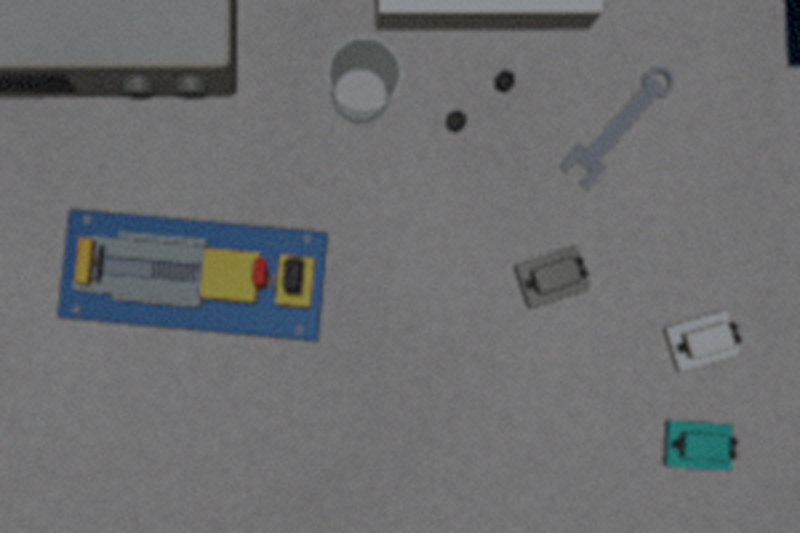

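View pics/v2.png

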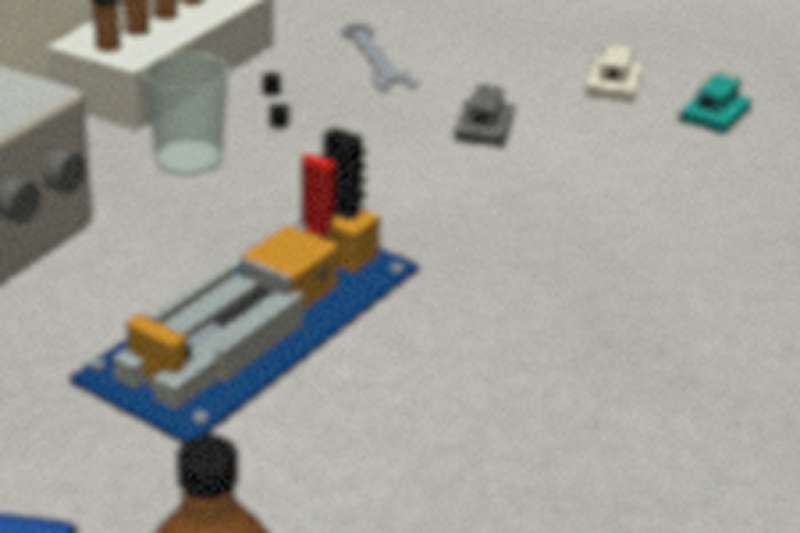

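The white cell is at about (423.6, 237.5) in the top view. Grey blank is at (368, 213) and the turquoise look-alike at (423, 279). Only the white one fits, although the network ranks turquoise first. The clamp's +y points image-left, with the jaw at (192, 208) and the red trigger at (257, 212).

```bash
cat >> h.py <<'E'
def proj(p,X):
    c=np.atleast_2d(X)@np.array(p['R']).T+np.array(p['t']); q=c@np.array(p['camera_matrix']).T
    return q[:,:2]/q[:,2:]
def rect(m):
    n,l,st,ce=cv2.connectedComponentsWithStats(m.astype(np.uint8)); i=1+np.argmax(st[1:,4])
    return l==i, ce[i], st[i]
E
python3 - <<'E'
from h import *
from scipy.optimize import least_squares
T=dict(np.load('pics/top0.npz'));S=dict(np.load('pics/side0.npz'))
def hsv(p): return cv2.cvtColor(p['color'],cv2.COLOR_RGB2HSV)
h=hsv(T); blue=(abs(h[...,0].astype(int)-108)<12)&(h[...,1]>120)
blue[:, :150]=0
b,c,st=rect(blue); print('blue',c,st)
pts=np.argwhere(b)[:,::-1].astype(np.float32)
box=cv2.boxPoints(cv2.minAreaRect(pts)); W=np.array([pt(T,u,v,8) for u,v in box]); print(W.round(1), [np.linalg.norm(W[i]-W[i-1]).round(1) for i in range(4)])
C=W.mean(0); 
l=W[1]-W[0] if np.linalg.norm(W[1]-W[0])>np.linalg.norm(W[2]-W[1]) else W[2]-W[1]
print('clamp centre',C,'bar dir deg',np.degrees(np.arctan2(l[1],l[0])))
# side check
pr=lambda p,X:proj(p,X).round(1).tolist()
print('side plate corners pred',pr(S,W))
h2=hsv(S); b2,c2,st2=rect((abs(h2[...,0].astype(int)-108)<12)&(h2[...,1]>120)&(np.add.outer(np.arange(420),np.zeros(560))<300)); print('side blue',c2,st2)
# depth check & cell
print('depth plate',[pt(T,u,v).round(1).tolist() for u,v in [(190,222),(275,232)]])
g=T['color'].min(2)
roi=np.zeros_like(g,bool); roi[222:255,405:445]=1
print('bg',np.median(g[roi]))
m,c,st=rect(roi&(g>145)); print('cell mask',c,st)
pp=np.argwhere(m)[:,::-1].astype(np.float32); bx=cv2.minAreaRect(pp);q=cv2.boxPoints(bx)
Wc=np.array([pt(T,u,v,14) for u,v in q]);print(Wc.round(1),Wc.mean(0),[np.linalg.norm(Wc[i]-Wc[i-1]).round(1) for i in range(4)])
for i in(0,1):
    d=Wc[i+1]-Wc[i];print(np.degrees(np.arctan2(d[1],d[0])))
print('depth block top',pt(T,424,237))
print('side cell pred',proj(S,Wc.mean(0)))
E
```

```text
blue [482.77272727 104.96714129] [ 454   72   68   62 1826]
[[ 946.6 -473.2    8. ]
 [ 946.3 -658.5    8. ]
 [ 774.4 -647.7    8. ]
 [ 774.8 -465.1    8. ]] [np.float64(171.9), np.float64(185.4), np.float64(172.3), np.float64(182.6)]
clamp centre [ 860.52581379 -561.09331557    8.        ] bar dir deg -90.06811459871957
side plate corners pred [[256.1, 155.3], [279.4, 142.8], [313.4, 151.2], [292.2, 164.9]]
side blue [343.97491714  47.05016573] [  288     0   160   137 11163]
depth plate [[536.8, 245.5, 5.5], [509.1, 21.1, 8.4]]
bg 116.0Traceback (most recent call last):
  File "<stdin>", line 22, in <module>
  File "h.py", line 15, in rect
    n,l,st,ce=cv2.connectedComponentsWithStats(m.astype(np.uint8)); i=1+np.argmax(st[1:,4])
                                                                        ~~~~~~~~~^^^^^^^^^^
    return _wrapfunc(a, 'argmax', axis=axis, out=out, **kwds)
    return bound(*args, **kwds)
ValueError: attempt to get argmax of an empty sequence
```

```bash
python3 - <<'E'
from h import *
T=dict(np.load('pics/top0.npz'));S=dict(np.load('pics/side0.npz'))
def blue(p,x0,x1,y0,y1):
    h=cv2.cvtColor(cv2.GaussianBlur(p['color'],(3,3),0),cv2.COLOR_RGB2HSV); m=(abs(h[...,0].astype(int)-108)<14)&(h[...,1]>100); r=np.zeros_like(m); r[y0:y1,x0:x1]=1
    return rect(m&r)
b,c,st=blue(T,170,300,170,250); print(c,st)
pts=np.argwhere(b)[:,::-1].astype(np.float32)
box=cv2.boxPoints(cv2.minAreaRect(pts)); W=np.array([pt(T,u,v,8) for u,v in box]); print(W.round(1), [np.linalg.norm(W[i]-W[i-1]).round(1) for i in range(4)])
C=W.mean(0); l=max((W[1]-W[0],W[2]-W[1]),key=np.linalg.norm)
a=np.arctan2(l[1],l[0]); print('clamp',C,np.degrees(a))
b2,c2,s2=blue(S,190,310,200,300); print('side blue bbox',s2, 'pred', proj(S,W).round(1).tolist())
g=T['color'].astype(int); sm=cv2.GaussianBlur(T['color'],(3,3),0).min(2)
roi=np.zeros(sm.shape,bool); roi[222:255,405:445]=1
print(np.median(sm[roi]),sm[roi].max())
v=sm[roi].astype(np.uint8); t,_=cv2.threshold(v,0,255,cv2.THRESH_OTSU);print('otsu',t)
m,c,st=rect(roi&(sm>t)); print('cell',c,st)
q=cv2.boxPoints(cv2.minAreaRect(np.argwhere(m)[:,::-1].astype(np.float32)))
Wc=np.array([pt(T,u,w,14) for u,w in q]);print(Wc.round(1).tolist(),Wc.mean(0),[np.linalg.norm(Wc[i]-Wc[i-1]).round(1) for i in range(4)])
for i in(0,1):
    d=Wc[i+1]-Wc[i];print(np.linalg.norm(d),np.degrees(np.arctan2(d[1],d[0])))
print('block top by depth',pt(T,424,237),'side px',proj(S,Wc.mean(0)))
E
```

```text
[234.24559409 214.07788516] [ 182  189  100   48 1759]
[[520.5 266.5   8. ]
 [626.  258.8   8. ]
 [601.4   2.9   8. ]
 [496.2  13.    8. ]] [np.float64(254.6), np.float64(105.7), np.float64(257.1), np.float64(105.7)]
clamp [561.01531685 135.30866247   8.        ] -95.4829769085972
side blue bbox [201 241  95  53 896] pred [[232.6, 292.7], [198.3, 275.4], [265.2, 230.8], [296.5, 243.5]]
116.0 138
otsu 102.0
cell [424.77168576 238.00081833] [ 405  222   40   33 1222]
[[533.5, -321.4, 14.0], [533.0, -424.6, 14.0], [449.1, -420.8, 14.0], [449.6, -318.4, 14.0]] [ 491.27779643 -371.29834779   14.        ] [np.float64(83.9), np.float64(103.1), np.float64(84.0), np.float64(102.4)]
103.14488761369512 -90.28025744327867
83.98902800580812 177.43580650037495
block top by depth [ 493.11273745 -363.13212263   33.08659539] side px [[352.20484649 189.82595012]]
```

```bash
python3 -m crank '[[[0.92,-0.34,0,0,0,0],[0.92,-0.34,0,0,0,0],[0.92,-0.34,0,0,0,0],[0.92,-0.34,0,0,0,0],[0.92,-0.34,0,0,0,0],[0.92,-0.34,0,0,0,0],[0.92,-0.34,0,0,0,0],[0.92,-0.34,0,0,0,0],[0.92,-0.34,0,0,0,0],[0.92,-0.34,0,0,0,0]]]' -1
python3 -m crank '[[[0,0,0,0,0,-1],[0,0,0,0,0,-1],[0,0,0,0,0,-1],[0,0,0,0,0,-1],[0,0,0,0,0,-1],[0,0,0,0,0,-1],[0,0,0,0,0,-1],[0,0,0,0,0,-1],[0,0,0,0,0,-1],[0,0,0,0,0,-1],[0,0,0,0,0,-1],[0,0,0,0,0,-1]]]'
cat >> h.py <<'E'
def ray(p,u,v):
    K=np.array(p['camera_matrix']); x=(np.array([u,v],float)-K[:2,2])/[K[0,0],K[1,1]]; r=np.hypot(*x)
    d=np.array([*(np.sin(r)*x/max(r,1e-9)),np.cos(r)]); R=np.array(p['R']); return -R.T@p['t'], R.T@d
def wpt(p,u,v,z):
    c,d=ray(p,u,v); return c+d*(z-c[2])/d[2]
def wproj(p,X):
    K=np.array(p['camera_matrix']); c=np.array(p['R'])@X+p['t']; th=np.arctan2(np.hypot(c[0],c[1]),c[2]); n=c[:2]/max(np.hypot(c[0],c[1]),1e-9)
    return K[:2,2]+n*th*K[0,0]
E
python3 - <<'E'
from h import *
s=ctrl.read_state(); print(s['eef_pos'],np.degrees(s['tool_rot']),s['force'],s['clock'])
p=ctrl.get_image('wrist'); np.savez('pics/w1.npz',**p); save(p,'w1.png'); print(-np.array(p['R']).T@p['t'],p['camera_matrix'])
for d in ctrl.search_frame('cell',p)[:4]: print(np.round(d['extent']),d['conf'])
E
```

```text
clock: 1.63
eef_pos: [494.2, -366.7, 195.8]
tool_rot: [3.136, 0.007, 0.449]
force: [0.3, -0.2, 0.3]
width: 85.7
clock: 2.63
eef_pos: [504.9, -354.5, 196.6]
tool_rot: [3.14, 0.005, 1.785]
force: [-0.4, 0.0, 0.4]
width: 85.3
[ 504.86911387 -354.47731375  196.59620497] [179.93237813   0.2588131  102.25052798] [-0.37769617  0.00355286  0.36946644] 2.6333
[ 489.73819158 -286.99929835  373.30095456] [[325.1922621    0.         277.17315652]
 [  0.         325.1922621  210.83255636]
 [  0.           0.           1.        ]]
[264. 194.  46.  55.] 0.8
[180. 171.  44.  63.] 0.75
```

View pics/w1.png

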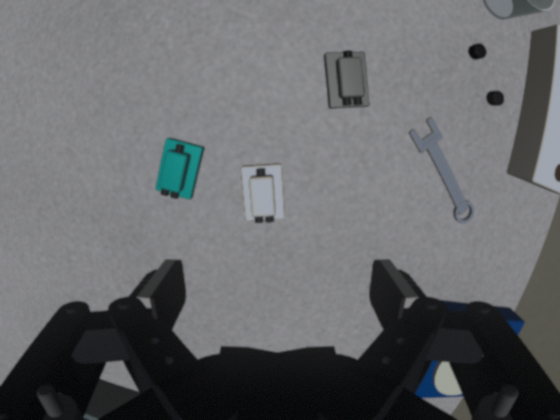

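The white cell is at (263, 193), turquoise at (180, 170) and grey at (348, 79). White is confirmed. Next I measure its base and block.

```bash
cat >> h.py <<'E'
def wcell(p,box,zt=34,zb=14):
    sm=cv2.GaussianBlur(p['color'],(3,3),0).min(2); x0,x1,y0,y1=box
    sub=sm[y0:y1,x0:x1].copy(); bg=np.median(np.r_[sub[0],sub[-1],sub[:,0],sub[:,-1]]); mx=np.percentile(sub,97); t=(bg+mx)/2
    m,c,st=rect(sub>t); hull=cv2.convexHull(np.argwhere(m)[:,::-1].astype(np.int32)).reshape(-1,2)+[x0,y0]
    W=np.array([wpt(p,u,v,zb)[:2] for u,v in hull]).astype(np.float32)
    r=cv2.minAreaRect(W); b=cv2.boxPoints(r); l=max((b[1]-b[0],b[2]-b[1]),key=np.linalg.norm)
    return r, np.degrees(np.arctan2(l[1],l[0]))%180, (bg,mx)
E
python3 - <<'E'
from h import *
p=dict(np.load('pics/w1.npz'));T=dict(np.load('pics/top0.npz'));S=dict(np.load('pics/side0.npz'))
print(wcell(p,(232,296,152,234)))
# height check: triangulate block top centre & base using side/top/wrist: block centre px wrist (262,196)
c,d=ray(p,262,196); 
def ry(P,u,v):
    R=np.array(P['R']); w=R.T@np.linalg.inv(P['camera_matrix'])@[u,v,1]; return -R.T@P['t'],w/np.linalg.norm(w)
c2,d2=ry(S,180+613*.28125,170+54*.28125)
A=np.c_[d,-d2]; k=np.linalg.lstsq(A,c2-c,rcond=None)[0]; print('tri',c+d*k[0],c2+d2*k[1])
print('wrist depth?',p['depth'][196,262],c)
E
```

```text
(((485.888427734375, -370.6989440917969), (32.69110870361328, 59.93637466430664), 15.065232276916504), np.float32(105.06521), (np.float64(135.0), np.float64(161.0)))
tri [ 491.12184681 -368.30119548   32.43835764] [ 491.40071941 -368.19336196   32.41376941]
wrist depth? 348.32828 [ 489.73819158 -286.99929835  373.30095456]
```

```bash
python3 -m crank '[[[-0.35,-0.54,0.8,0,0,-0.46],[0,0,0.8,0,0,0],[0,0,0.8,0,0,0],[0,0,0,0,0,0]]]'
python3 - <<'E'
from h import *
s=ctrl.read_state(); print(s['eef_pos'],np.degrees(s['tool_rot']))
p=ctrl.get_image('wrist'); np.savez('pics/w2.npz',**p)
u,v=wproj(p,np.array([491,-368,14.])); print(u,v)
for d in ctrl.search_frame('cell',p)[:3]: print(np.round(d['extent']),d['conf'])
x0,y0=int(u-50),int(v-60); cv2.imwrite('pics/w2c.png',cv2.resize(p['color'][y0:y0+120,x0:x0+100,::-1],None,fx=5,fy=5,interpolation=cv2.INTER_CUBIC)); print(x0,y0)
E
```

```text
clock: 3.07
eef_pos: [492.9, -370.7, 124.8]
tool_rot: [3.136, 0.009, 1.816]
force: [-1.0, 0.2, -1.1]
width: 85.5
[ 492.91496839 -370.74250829  124.77526092] [179.67816425   0.53435349 104.02090543]
275.45378631136856 194.12431988951607
[277. 196.  55.  69.] 0.73
[173. 162.  61.  81.] 0.73
225 134
```

View pics/w2c.png

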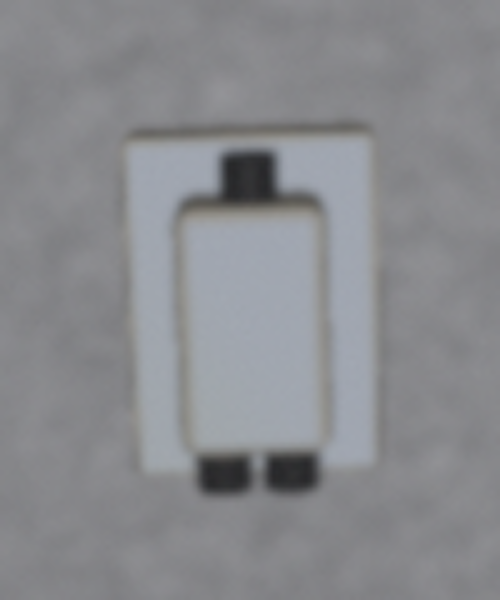

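```bash
python3 - <<'E'
from h import *
p=dict(np.load('pics/w2.npz'));s=ctrl.read_state()
for z,q in((14,[(127,137),(373,133),(378,467),(142,470)]),(34,[(181,205),(323,205),(325,450),(187,452)])):
    W=np.array([wpt(p,225+x/5,134+y/5,z) for x,y in q]); l=(W[0]+W[1]-W[2]-W[3])/2; w=(W[1]+W[2]-W[0]-W[3])/2
    print(W.mean(0).round(1),np.linalg.norm(l),np.linalg.norm(w),np.degrees(np.arctan2(l[1],l[0])))
E
```

```text
[ 491.7 -368.8   14. ] 62.51137886666301 43.93206101752903 105.67190909061446
[ 491.4 -368.4   34. ] 43.090801427465266 23.773029477118268 104.885987891619
```

```bash
python3 -m crank '[[[0.08,-0.03,0.8,0,0,-0.16],[0,0,0.9,0,0,0],[0,0,0.9,0,0,0],[0,0,0.6,0,0,0],[0,0,0,0,0,0]]]'
```

```text
clock: 3.58
eef_pos: [506.8, -374.7, 41.3]
tool_rot: [3.116, 0.03, 1.829]
force: [-1.2, -0.6, 0.6]
width: 85.6
```

```bash
cat >> h.py <<'E'
from scipy.spatial.transform import Rotation as Ro
def delta(x,y,z,yaw):
    s=ctrl.read_state(); R=Ro.from_euler('xyz',s['tool_rot']); D=Ro.from_euler('xyz',[np.pi,0,np.radians(yaw)])
    d=R.inv().apply(np.array([x,y,z])-s['eef_pos'])/30; r=np.degrees((R.inv()*D).as_rotvec())/6
    print('now',s['eef_pos'].round(1),np.degrees(s['tool_rot']).round(1),'F',s['force'].round(1),'t',round(float(s['clock']),2),'w',round(float(s['width']),1)); print('need',d.round(2),r.round(2))
E
python3 -c "
from h import *
delta(491.5,-368.6,41,105)"
```

```text
now [ 506.8 -374.7   41.3] [178.6   1.7 104.8] F [-1.2 -0.6  0.6] t 3.58 w 85.6
need [ 0.33 -0.44 -0.01] [ 0.24  0.29 -0.03]
```

```bash
python3 -m crank '[[[0.33,-0.44,0,0.24,0.29,0],[0,0,0,0,0,0],[0,0,0,0,0,0]]]'; python3 -c "
from h import *
delta(491.5,-368.6,15,105)"
```

```text
clock: 3.83
eef_pos: [495.7, -369.3, 45.7]
tool_rot: [3.137, 0.004, 1.828]
force: [0.6, 0.1, 0.6]
width: 85.5
now [ 495.7 -369.3   45.7] [179.7   0.2 104.7] F [0.6 0.1 0.6] t 3.83 w 85.5
need [ 0.06 -0.13  1.02] [ 0.05  0.04 -0.05]
```

```bash
python3 -m crank '[[[0.06,-0.13,0.3,0.05,0.04,0],[0,0,0.35,0,0,0],[0,0,0.2,0,0,0],[0,0,0,0,0,0]]]'; python3 -c "
from h import *
delta(491.5,-368.6,15,105)"
```

```text
clock: 4.17
eef_pos: [495.8, -371.0, 22.9]
tool_rot: [3.135, 0.008, 1.827]
force: [0.4, 0.9, 0.1]
width: 85.2
now [ 495.8 -371.    22.9] [179.6   0.5 104.7] F [0.4 0.9 0.1] t 4.17 w 85.2
need [ 0.12 -0.12  0.26] [ 0.06  0.08 -0.05]
```

```bash
python3 -m crank '[[[0.12,-0.14,0.24,0.06,0.08,0],[0,0,0,0,0,0],[0,0,0,0,0,0]]]'; python3 -c "
from h import *
delta(491.5,-368.6,15,105)"
```

```text
clock: 4.42
eef_pos: [490.4, -368.1, 14.1]
tool_rot: [-3.141, -0.002, 1.827]
force: [0.6, -1.3, -0.4]
width: 85.2
now [ 490.4 -368.1   14.1] [-1.800e+02 -1.000e-01  1.047e+02] F [ 0.6 -1.3 -0.4] t 4.42 w 85.2
need [-0.03  0.03 -0.03] [-0.01 -0.02 -0.05]
```

```bash
python3 -m crank '[[[-0.03,0.03,-0.05,0,0,0],[0,0,0,0,0,0],[0,0,0,0,0,0],[0,0,0,0,0,0],[0,0,0,0,0,0],[0,0,0,0,0,0],[0,0,0,0,0,0],[0,0,0,0,0,0]]]' 1; python3 -m crank '[[[0,0,-0.2,0,0,0],[0,0,-0.3,0,0,0],[0,0,-0.3,0,0,0],[0,0,0,0,0,0]]]'
python3 -c "
from h import *
delta(491.5,-368.6,180,105)"
```

```text
clock: 5.08
eef_pos: [492.0, -369.0, 16.3]
tool_rot: [3.141, -0.001, 1.827]
force: [0.2, -0.8, 0.5]
width: 0.2
clock: 5.42
eef_pos: [492.0, -368.9, 42.6]
tool_rot: [3.142, -0.001, 1.827]
force: [0.4, -0.4, 0.3]
width: 0.1
now [ 492.  -368.9   42.6] [ 1.800e+02 -1.000e-01  1.047e+02] F [ 0.4 -0.4  0.3] t 5.42 w 0.1
need [ 0.02 -0.01 -4.58] [ 0.   -0.01 -0.05]
```

Missed: the fingers shut fully. Looking.

```bash
python3 -m crank '[[[0,0,-0.5,0,0,0],[0,0,-0.8,0,0,0],[0,0,-0.8,0,0,0],[0,0,0,0,0,0]]]' -1; python3 - <<'E'
from h import *
delta(491.5,-368.6,15,105)
p=ctrl.get_image('wrist'); np.savez('pics/w3.npz',**p); save(p,'w3.png')
print(wproj(p,np.array([491.5,-368.6,14])))
for d in ctrl.search_frame('cell',p)[:3]: print(np.round(d['extent']),d['conf'])
E
```

```text
clock: 5.75
eef_pos: [491.9, -368.8, 109.2]
tool_rot: [3.142, -0.001, 1.827]
force: [0.4, -0.4, 0.8]
width: 48.3
now [ 491.9 -368.8  109.2] [ 1.800e+02 -1.000e-01  1.047e+02] F [ 0.4 -0.4  0.8] t 5.75 w 48.3
need [ 0.01 -0.01  3.14] [ 0.   -0.01 -0.05]
[276.96773867 202.53209444]
[170. 167.  64.  82.] 0.71
[279. 204.  56.  77.] 0.58
```

View pics/w3.png

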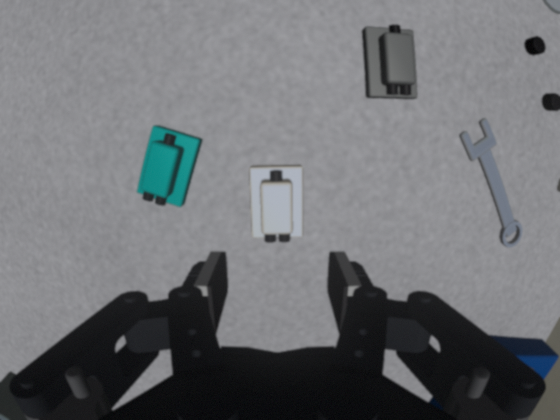

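```bash
python3 - <<'E'
from h import *
for n in ('w1','w2','w3'):
    p=dict(np.load(f'pics/{n}.npz')); e={'w1':[504.9,-354.5,196.6],'w2':[492.9,-370.7,124.8],'w3':[491.9,-368.8,109.2]}[n]
    c=-p['R'].T@p['t']; print(n,c.round(1),'axis',p['R'][2].round(3),'TCP px',wproj(p,np.array(e)).round(1),'TCP+10',wproj(p,np.array(e)+[0,0,13]).round(1))
p=dict(np.load('pics/w3.npz'))
def dp(u,v):
    c,d=ray(p,u,v); k=p['depth'][v,u]/(p['R'][2]@d); return (c+d*k).round(1),p['depth'][v,u]
for q in [(222,257),(335,257),(278,205),(278,225),(258,230),(310,200)]: print(q,dp(*q))
E
```

```text
w1 [ 489.7 -287.   373.3] axis [ 0.059 -0.266 -0.962] TCP px [277.6 242.6] TCP+10 [277.7 251.3]
w2 [ 474.7 -303.1  301.2] axis [ 0.072 -0.267 -0.961] TCP px [277.6 242.5] TCP+10 [277.8 251.3]
w3 [ 474.4 -303.   286.3] axis [ 0.068 -0.258 -0.964] TCP px [277.5 242.5] TCP+10 [277.5 251.1]
(222, 257) (array([ 465.5, -363.6,  157.5]), np.float32(139.15617))
(335, 257) (array([ 513.3, -351.3,  157.1]), np.float32(139.62534))
(278, 205) (array([ 491.6, -365.5,   34. ]), np.float32(260.47058))
(278, 225) (array([ 495.9, -381.8,   33.9]), np.float32(265.03378))
(258, 230) (array([ 481.6, -397. ,   14.4]), np.float32(286.8451))
(310, 200) (array([ 520.7, -361.9,    0.6]), np.float32(293.71204))
```

The cell sits unmoved at (279, 204), but depth at the finger tips (222, 257) puts them about 45 mm above the reported TCP. I'll check that independently with the side and top depth.

```bash
python3 - <<'E'
from h import *
s=ctrl.read_state();e=s['eef_pos'];print(e,s['width'],s['clock'])
for n in('side','top'):
    p=ctrl.get_image(n); D=p['depth'].astype(float); v,u=np.mgrid[:420,:560]
    r=np.stack([u,v,np.ones_like(u)],-1)@np.linalg.inv(p['camera_matrix']).T
    X=(r*D[...,None]-p['t'])@p['R']; X=X[D>0]
    for a in (1,):
        q=X[(np.hypot(X[:,0]-e[0],X[:,1]-e[1])<70)&(X[:,2]>50)]
        print(n,len(q)); 
        if len(q):
            o=q[np.argsort(q[:,2])][:200]; print(np.histogram(q[:,2],bins=np.arange(50,330,20))); print(o[:12].round(0).tolist())
    if n=='side': save(p,'s4.png'); u,v=proj(p,e)[0]; print(u,v); x0,y0=int(u)-60,int(v)-80; cv2.imwrite('pics/s4c.png',cv2.resize(p['color'][y0:y0+120,x0:x0+140,::-1],None,fx=5,fy=5,interpolation=cv2.INTER_CUBIC)); print(x0,y0)
E
```

```text
[ 489.70775846 -367.72685805  105.84096669] 63.122647360973225 5.85
side 3802
(array([  0,   0,   0,   0,   4,  52,  56, 132, 179, 265, 139, 165, 170]), array([ 50,  70,  90, 110, 130, 150, 170, 190, 210, 230, 250, 270, 290,
       310]))
[[455.0, -369.0, 147.0], [522.0, -349.0, 149.0], [451.0, -365.0, 149.0], [519.0, -349.0, 150.0], [519.0, -358.0, 151.0], [451.0, -366.0, 152.0], [454.0, -364.0, 152.0], [451.0, -374.0, 153.0], [522.0, -346.0, 154.0], [456.0, -368.0, 154.0], [519.0, -357.0, 154.0], [447.0, -372.0, 155.0]]
355.2315360581216 164.90855193763656
295 84
top 6326
(array([  0,   0,   0,   0,   1,  46,  31, 217, 157, 285, 119, 158, 193]), array([ 50,  70,  90, 110, 130, 150, 170, 190, 210, 230, 250, 270, 290,
       310]))
[[455.0, -371.0, 148.0], [521.0, -347.0, 150.0], [457.0, -379.0, 151.0], [530.0, -350.0, 152.0], [452.0, -364.0, 152.0], [455.0, -371.0, 153.0], [450.0, -366.0, 154.0], [443.0, -372.0, 154.0], [526.0, -346.0, 155.0], [523.0, -346.0, 155.0], [537.0, -355.0, 156.0], [448.0, -365.0, 156.0]]
```

View pics/s4c.png

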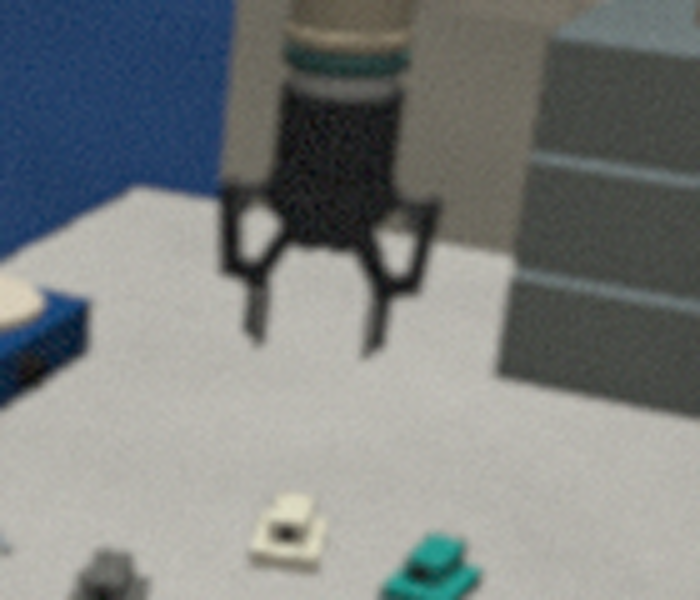

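All three cameras agree: the finger tips are about 42 mm above the reported TCP at 63 mm opening, so the reported TCP lies beyond the fingers. I'll measure this offset at the grasp opening (about 30 mm) and shut.

```bash
cat >> h.py <<'E'
def tips():
    s=ctrl.read_state();e=s['eef_pos'];out=[]
    for n in('side','top','wrist'):
        p=ctrl.get_image(n); D=p['depth'].astype(float); v,u=np.mgrid[:420,:560]
        if n=='wrist':
            K=p['camera_matrix'];x=np.stack([u-K[0][2],v-K[1][2]],-1)/K[0][0];r=np.linalg.norm(x,axis=-1)+1e-9
            R_=np.concatenate([x/r[...,None]*np.tan(r)[...,None],np.ones_like(r)[...,None]],-1)
        else: R_=np.stack([u,v,np.ones_like(u)],-1)@np.linalg.inv(p['camera_matrix']).T
        X=(R_*D[...,None]-p['t'])@p['R']; X=X[D>0]
        X=Ro.from_euler('xyz',s['tool_rot']).inv().apply(X-e)
        q=X[(abs(X[:,0])<16)&(abs(X[:,1])<60)&(X[:,2]<5)&(X[:,2]>-60)]
        out.append((n,len(q),np.sort(q[:,2])[-6:].round(1).tolist()))
    print('w',s['width'],out)
E
python3 -m crank '[[[0,0,0,0,0,0],[0,0,0,0,0,0],[0,0,0,0,0,0],[0,0,0,0,0,0],[0,0,0,0,0,0]]]' 0.35
python3 -c "
from h import *
tips()"
python3 -m crank '[[[0,0,0,0,0,0],[0,0,0,0,0,0],[0,0,0,0,0,0],[0,0,0,0,0,0],[0,0,0,0,0,0]]]' 1
python3 -c "
from h import *
tips()"
```

```text
clock: 6.37
eef_pos: [486.0, -365.4, 99.9]
tool_rot: [-3.131, -0.014, 1.828]
force: [0.2, 0.4, -0.7]
width: 28.1
w 28.064946134532523 [('side', 58, [-40.0, -38.6, -37.6, -37.5, -36.9, -36.1]), ('top', 56, [-40.9, -40.0, -39.3, -39.2, -37.6, -37.2]), ('wrist', 1548, [-35.3, -35.3, -35.1, -35.0, -34.5, -33.9])]
clock: 6.93
eef_pos: [486.4, -365.6, 100.5]
tool_rot: [-3.131, -0.013, 1.828]
force: [0.5, -0.2, 0.6]
width: 0.3
w 0.2932710968050161 [('side', 57, [-40.3, -39.2, -37.6, -36.9, -36.9, -36.2]), ('top', 46, [-40.5, -40.5, -38.3, -37.1, -36.5, -35.7]), ('wrist', 1205, [-37.6, -37.6, -37.6, -37.5, -37.5, -37.1])]
```

```bash
python3 -m crank '[[[0,0,0,0,0,0],[0,0,0,0,0,0],[0,0,0,0,0,0]]]' -0.3; python3 -c "
from h import *
delta(491.5,-368.6,30,105)"
```

```text
clock: 7.33
eef_pos: [486.4, -365.6, 100.5]
tool_rot: [-3.131, -0.013, 1.828]
force: [0.1, 0.4, -0.5]
width: 35.9
now [ 486.4 -365.6  100.5] [-179.4   -0.7  104.7] F [ 0.1  0.4 -0.5] t 7.33 w 35.9
need [-0.17  0.16  2.35] [-0.1  -0.12 -0.05]
```

```bash
python3 -m crank '[[[-0.17,0.16,0.4,-0.1,-0.12,-0.05],[0,0,0.5,0,0,0],[0,0,0.5,0,0,0],[0,0,0.5,0,0,0],[0,0,0.4,0,0,0],[0,0,0,0,0,0],[0,0,0,0,0,0]]]'; python3 -c "
from h import *
delta(491.5,-368.6,-10,105)"
```

```text
clock: 7.92
eef_pos: [494.2, -370.5, 30.0]
tool_rot: [3.138, 0.003, 1.833]
force: [1.5, 0.2, 0.0]
width: 55.4
now [ 494.2 -370.5   30. ] [179.8   0.2 105. ] F [1.5 0.2 0. ] t 7.92 w 55.4
need [ 0.09 -0.07  1.33] [0.03 0.03 0.  ]
```

```bash
python3 -m crank '[[[0.09,-0.09,0.4,0.03,0.03,0],[0,-0.03,0.4,0,0,0],[0,0,0.35,0,0,0],[0,0,0.2,0,0,0],[0,0,0,0,0,0],[0,0,0,0,0,0]]]'; python3 -c "
from h import *
delta(491.5,-368.6,-18,105)"
```

```text
clock: 8.42
eef_pos: [490.5, -369.4, -13.2]
tool_rot: [3.14, 0.002, 1.833]
force: [-0.4, 0.2, 1.1]
width: 55.8
now [ 490.5 -369.4  -13.2] [1.799e+02 1.000e-01 1.050e+02] F [-0.4  0.2  1.1] t 8.42 w 55.8
need [0.02 0.04 0.16] [0.01 0.02 0.  ]
```

```bash
python3 -m crank '[[[0.02,0.04,0.13,0,0,0],[0,0,0,0,0,0],[0,0,0,0,0,0],[0,0,0,0,0,0],[0,0,0,0,0,0],[0,0,0,0,0,0],[0,0,0,0,0,0]]]' 1;  python3 -m crank '[[[0,0,-0.1,0,0,0],[0,0,-0.3,0,0,0],[0,0,-0.4,0,0,0],[0,0,0,0,0,0]]]'
```

```text
clock: 9.0
eef_pos: [492.6, -368.8, -16.3]
tool_rot: [3.139, 0.003, 1.833]
force: [0.7, -0.7, -2.4]
width: 24.5
clock: 9.33
eef_pos: [492.0, -368.4, 9.5]
tool_rot: [3.14, 0.002, 1.833]
force: [1.0, -0.7, -0.8]
width: 24.9
```

```bash
python3 -m crank '[[[0,0,-0.6,0,0,0],[0,0,-0.8,0,0,0],[0,0,-0.8,0,0,0],[0,0,-0.8,0,0,0],[0,0,-0.8,0,0,0],[0.4,0.15,-0.5,0,0,0],[0.7,0.29,0,0,0,0],[0.8,0.33,0,0,0,0],[0.8,0.33,0,0,0,0],[0.8,0.33,0,0,0,0],[0.8,0.33,0,0,0,0],[0.8,0.33,0,0,0,0]]]'; python3 -c "
from h import *
delta(564.4,171.1,150,84.5)"
```

```text
clock: 10.33
eef_pos: [513.3, -209.4, 152.4]
tool_rot: [3.133, 0.016, 1.817]
force: [0.4, 0.5, -2.0]
width: 24.5
now [ 513.3 -209.4  152.4] [179.5   0.9 104.1] F [ 0.4  0.5 -2. ] t 10.33 w 24.5
need [11.89  4.74 -0.07] [0.11 0.14 3.27]
```

```bash
python3 -m crank '[[[0.9,0.36,0,0.1,0.14,0],[0.9,0.36,0,0,0,0],[0.9,0.36,0,0,0,0],[0.9,0.36,0,0,0,0],[0.9,0.36,0,0,0,0],[0.9,0.36,0,0,0,0],[0.9,0.36,0,0,0,0],[0.9,0.36,0,0,0,0],[0.9,0.36,0,0,0,0],[0.9,0.36,0,0,0,0],[0.7,0.28,0,0,0,0],[0.3,0.1,0,0,0,0]]]'; python3 -c "
from h import *
delta(564.4,171.1,150,84.5)"
```

```text
clock: 11.33
eef_pos: [557.4, 131.2, 159.6]
tool_rot: [3.132, 0.002, 1.821]
force: [-0.6, 0.9, -1.3]
width: 24.6
now [557.4 131.2 159.6] [1.794e+02 1.000e-01 1.043e+02] F [-0.6  0.9 -1.3] t 11.33 w 24.6
need [1.23 0.55 0.32] [0.1  0.01 3.31]
```

```bash
python3 -m crank '[[[0.4,0.2,0.1,0.1,0,0.8],[0.4,0.15,0.1,0,0,0.8],[0.3,0.08,0.1,0,0,0.8],[0.1,0,0,0,0,0.8],[0,0,0,0,0,0.1],[0,0,0,0,0,0]]]'; python3 - <<'E'
from h import *
delta(564.4,171.1,150,84.5)
p=ctrl.get_image('wrist'); np.savez('pics/w5.npz',**p); save(p,'w5.png')
P=ctrl.get_image('top'); np.savez('pics/t5.npz',**P)
E
```

```text
clock: 11.83
eef_pos: [564.0, 171.1, 152.4]
tool_rot: [3.14, 0.002, 1.465]
force: [-0.6, -0.6, -1.6]
width: 25.0
now [564.  171.1 152.4] [1.799e+02 1.000e-01 8.390e+01] F [-0.6 -0.6 -1.6] t 11.83 w 25.0
need [0.   0.01 0.08] [ 0.01  0.02 -0.1 ]
```

View pics/w5.png

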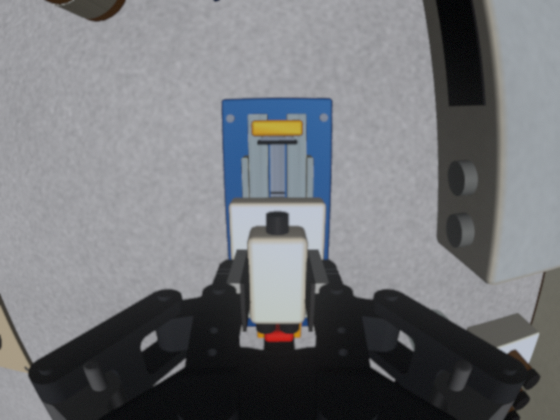

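```bash
python3 - <<'E'
from h import *
p=dict(np.load('pics/w5.npz'))
a=np.radians(-5.48);C=np.array([561.0,135.3])
def cl(X): d=X[:2]-C; return np.array([np.cos(a)*d[0]+np.sin(a)*d[1], -np.sin(a)*d[0]+np.cos(a)*d[1], X[2]]).round(1)
for n,u,v,z in [('plateL',223,99,8),('plateR',332,98,8),('plate L200',226,200,8),('plate R200',331,195,8),('jaw L',252,135,54),('jaw R',302,135,54),('jaw Lfar',252,121,54),('jawR far',302,121,54),('pad L',257,143,40),('pad R',298,143,40),('guideL out',242,158,34),('guideR out',313,158,34),('cell top far L',250,235,0),('base far L',231,201,0),('base far R',325,200,0)]:
    if z==0:
        zc=152.4+16.3; z= zc+ (34 if 'top' in n else 14)
    print(n,cl(wpt(p,u,v,z)))
    
# held block centre
W=[wpt(p,u,v,152.4+16.3+34) for u,v in[(250,237),(307,237),(305,324),(251,324)]]; print('block centre',cl(np.mean(W,0)),np.mean(W,0))
c,d=ray(p,278,260);print('depth block',p['depth'][260,278],c+d*p['depth'][260,278]/(p['R'][2]@d))
c,d=ray(p,278,128);print('depth jaw',c+d*p['depth'][128,278]/(p['R'][2]@d))
E
```

```text
plateL [-52.8 128.8   8. ]
plateR [ 54.  128.8   8. ]
plate L200 [-53.2  26.6   8. ]
plate R200 [54.3 30.8  8. ]
jaw L [-21.3  93.9  54. ]
jaw R [20.7 93.5 54. ]
jaw Lfar [-21.1 105.8  54. ]
jawR far [ 20.8 105.3  54. ]
pad L [-18.1  86.1  40. ]
pad R [18.2 85.7 40. ]
guideL out [-32.4  72.2  34. ]
guideR out [32.4 71.6 34. ]
cell top far L [-12.   58.9 202.7]
base far L [-22.2  68.5 182.7]
base far R [ 21.7  68.6 182.7]
block centre [ -0.5  35.9 202.7] [563.9367116  171.04079327 202.7       ]
depth block 137.58517 [565.02152455 182.42401532 202.42528262]
depth jaw [571.09243968 234.24433277  53.35706037]
```

The plate, jaw and guides match the clamp frame to about 1 mm, and the held cell is at clamp (-0.5, 36), aligned. The pad is at y ≈ 86. Lowering.

```bash
python3 -m crank '[[[0,0,0.4,0,0,0],[0,0,0.5,0,0,0],[0,0,0.5,0,0,0],[0,0,0.5,0,0,0],[0,0,0.5,0,0,0],[0,0,0.5,0,0,0],[0,0,0.4,0,0,0],[0,0,0.2,0,0,0],[0,0,0,0,0,0],[0,0,0,0,0,0]]]'; python3 -c "
from h import *
delta(564.9,171,10,84.5)"
```

```text
clock: 12.77
eef_pos: [568.1, 160.5, 46.5]
tool_rot: [3.135, 0.003, 1.466]
force: [0.7, 0.0, -1.8]
width: 24.4
now [568.1 160.5  46.5] [179.6   0.2  84. ] F [ 0.7  0.  -1.8] t 12.77 w 24.4
need [ 0.34 -0.15  1.22] [ 0.07  0.03 -0.08]
```

```bash
python3 -m crank '[[[0.34,-0.13,0.2,0.07,0.03,-0.08],[0,0,0.3,0,0,0],[0,0,0,0,0,0],[0,0,0,0,0,0]]]'; python3 -c "
from h import *
delta(564.9,171,10,84.5)"
```

```text
clock: 13.1
eef_pos: [567.0, 172.6, 32.5]
tool_rot: [3.139, -0.003, 1.476]
force: [0.5, 0.2, -1.1]
width: 24.8
now [567.  172.6  32.5] [179.8  -0.2  84.6] F [ 0.5  0.2 -1.1] t 13.1 w 24.8
need [-0.06 -0.07  0.75] [ 0.03 -0.03  0.01]
```

```bash
python3 -m crank '[[[-0.06,-0.07,0.2,0.03,-0.03,0],[0,0,0.2,0,0,0],[0,0,0.1,0,0,0],[0,0,0,0,0,0],[0,0,0,0,0,0]]]'; python3 -c "
from h import *
delta(564.9,171,10,84.5)"
```

```text
clock: 13.52
eef_pos: [564.6, 171.1, 16.3]
tool_rot: [-3.142, 0.001, 1.477]
force: [-0.7, 1.2, -1.9]
width: 24.5
now [564.6 171.1  16.3] [-180.     0.    84.6] F [-0.7  1.2 -1.9] t 13.52 w 24.5
need [-0.    0.01  0.21] [-0.    0.01  0.02]
```

```bash
for i in 1; do python3 -m crank '[[[0,0,0.1,0,0,0],[0,0,0,0,0,0]]]'; python3 -m crank '[[[0,0,0.06,0,0,0],[0,0,0,0,0,0]]]'; python3 -m crank '[[[0,0,0.04,0,0,0],[0,0,0,0,0,0]]]'; done
```

```text
clock: 13.68
eef_pos: [564.7, 171.0, 13.1]
tool_rot: [3.142, 0.001, 1.477]
force: [-0.5, 0.3, -2.7]
width: 24.9
clock: 13.85
eef_pos: [564.9, 171.0, 11.2]
tool_rot: [3.141, 0.001, 1.477]
force: [0.1, -0.3, -1.9]
width: 24.6
clock: 14.02
eef_pos: [565.1, 170.9, 10.0]
tool_rot: [3.141, 0.0, 1.477]
force: [-0.4, 0.2, -0.9]
width: 24.3
```

```bash
python3 -m crank '[[[0,0,0.03,0,0,0],[0,0,0,0,0,0]]]'; python3 -m crank '[[[0,0,0.03,0,0,0],[0,0,0,0,0,0]]]'
```

```text
clock: 14.18
eef_pos: [565.4, 171.1, 9.3]
tool_rot: [3.14, 0.0, 1.477]
force: [0.1, -0.4, -2.0]
width: 24.5
clock: 14.35
eef_pos: [565.6, 171.2, 9.5]
tool_rot: [3.14, 0.0, 1.477]
force: [0.8, 0.3, -1.7]
width: 24.8
```

```bash
python3 -m crank '[[[0,0,0.05,0,0,0],[0,0,0,0,0,0]]]';python3 -m crank '[[[0,0,0.05,0,0,0],[0,0,0,0,0,0]]]'
```

```text
clock: 14.52
eef_pos: [566.0, 171.3, 9.6]
tool_rot: [3.139, -0.0, 1.476]
force: [-0.6, 0.5, -1.6]
width: 24.8
clock: 14.68
eef_pos: [566.5, 171.6, 9.5]
tool_rot: [3.137, -0.0, 1.476]
force: [0.0, -0.4, -1.8]
width: 24.8
```

```bash
python3 -m crank '[[[0,0,0,0,0,0],[0,0,0,0,0,0],[0,0,0,0,0,0],[0,0,0,0,0,0]]]' -0.1; python3 -m crank '[[[0,0,-0.2,0,0,0],[0,0,-0.4,0,0,0],[0,0,-0.6,0,0,0],[0,0,-0.8,0,0,0],[0,0,-0.8,0,0,0],[0,0,-0.8,0,0,0],[0,0,-0.5,0,0,0],[0,0,0,0,0,0]]]'; python3 - <<'E'
from h import *
delta(555,80,130,84.5)
p=ctrl.get_image('wrist'); np.savez('pics/w6.npz',**p); cv2.imwrite('pics/w6c.png',cv2.resize(p['color'][90:350,180:380,::-1],None,fx=2.3,fy=2.3))
E
```

```text
clock: 15.02
eef_pos: [567.1, 171.8, 9.1]
tool_rot: [3.137, -0.001, 1.476]
force: [0.5, 0.5, 0.1]
width: 46.6
clock: 15.68
eef_pos: [565.7, 171.7, 141.5]
tool_rot: [3.138, -0.001, 1.477]
force: [0.9, 0.8, 1.0]
width: 47.1
now [565.7 171.7 141.5] [179.8  -0.   84.6] F [0.9 0.8 1. ] t 15.68 w 47.1
need [-3.08 -0.07  0.38] [ 0.04 -0.01  0.02]
```

View pics/w6c.png

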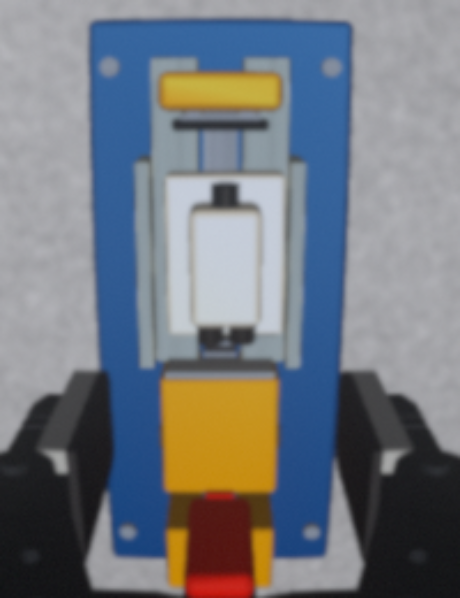

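The cell lies flat and straight between the guides, with its base at crop rows 173–334, the pad at row 124 and the stop at about row 362. Now moving the shut fingers to just in front of the trigger.

```bash
python3 -m crank '[[[-0.5,-0.01,0,0,0,0],[-0.6,0,0,0,0,0],[-0.6,0,0,0,0,0],[-0.5,0,0,0,0,0],[-0.3,0,0,0,0,0],[0,0,0,0,0,0],[0,0,0,0,0,0]]]' 1; python3 - <<'E'
from h import *
delta(557.2,95.5,46,84.5)
p=dict(np.load('pics/w6.npz')); a=np.radians(-5.48);C=np.array([561.0,135.3])
def cl(X): d=X[:2]-C; return np.array([np.cos(a)*d[0]+np.sin(a)*d[1], -np.sin(a)*d[0]+np.cos(a)*d[1], X[2]]).round(1)
for n,u,v,z in [('base L far',166,173,40),('base R far',287,174,40),('base R near',281,334,40),('base L near',170,333,40),('pad',220,129,40),('stop top near',218,362,43),('block farL',191,207,60),('block farR',260,207,60),('jaw front',220,109,54)]: print(n,cl(wpt(p,180+u/2.3,90+v/2.3,z)))
E
```

```text
clock: 16.32
eef_pos: [553.9, 95.1, 137.0]
tool_rot: [-3.138, 0.0, 1.48]
force: [-0.2, 0.5, 0.2]
width: 0.2
now [553.9  95.1 137. ] [-179.8    0.    84.8] F [-0.2  0.5  0.2] t 16.32 w 0.2
need [0.02 0.12 3.03] [-0.03  0.    0.05]
base L far [-20.4  68.5  40. ]
base R far [25.  68.2 40. ]
base R near [24.1  4.6 40. ]
base L near [-19.9   5.   40. ]
pad [-0.2 85.  40. ]
stop top near [-0.9 -6.1 43. ]
block farL [-10.3  59.   60. ]
block farR [13.9 59.1 60. ]
jaw front [-0.2 93.1 54. ]
```

```bash
python3 -m crank '[[[0.02,0.12,0.4,-0.03,0,0.05],[0,0,0.5,0,0,0],[0,0,0.5,0,0,0],[0,0,0.5,0,0,0],[0,0,0.4,0,0,0],[0,0,0.3,0,0,0],[0,0,0,0,0,0],[0,0,0,0,0,0]]]'; python3 -c "
from h import *
delta(557.2,95.5,46,84.5)"
```

```text
clock: 16.98
eef_pos: [558.4, 105.9, 54.6]
tool_rot: [3.141, -0.007, 1.484]
force: [0.0, 1.4, 0.8]
width: -0.3
now [558.4 105.9  54.6] [180.   -0.4  85. ] F [0.  1.4 0.8] t 16.98 w -0.3
need [-0.35 -0.01  0.28] [ 0.   -0.06  0.08]
```

```bash
python3 -m crank '[[[-0.35,-0.01,0.28,0,-0.06,0.08],[0,0,0,0,0,0],[0,0,0,0,0,0]]]'; for k in 1; do python3 -m crank '[[[-0.2,0,0,0,0,0],[0,0,0,0,0,0]]]'; python3 -m crank '[[[-0.12,0,0,0,0,0],[0,0,0,0,0,0]]]'; python3 -m crank '[[[-0.12,0,0,0,0,0],[0,0,0,0,0,0]]]';  python3 -m crank '[[[-0.12,0,0,0,0,0],[0,0,0,0,0,0]]]';done
python3 -c "
from h import *
delta(555.9,82,46,84.5)"
```

```text
clock: 17.23
eef_pos: [558.0, 96.0, 46.5]
tool_rot: [3.139, -0.001, 1.476]
force: [-0.0, 0.6, 0.8]
width: -0.1
clock: 17.4
eef_pos: [557.9, 89.0, 47.1]
tool_rot: [3.138, -0.001, 1.475]
force: [-1.4, -0.8, -0.3]
width: 0.0
clock: 17.57
eef_pos: [558.0, 84.4, 47.9]
tool_rot: [3.137, -0.001, 1.474]
force: [0.1, -1.1, 0.4]
width: -0.3
clock: 17.73
eef_pos: [558.0, 80.8, 48.3]
tool_rot: [3.136, -0.002, 1.474]
force: [-0.5, 1.5, -0.7]
width: -0.3
clock: 17.9
eef_pos: [557.8, 78.3, 48.4]
tool_rot: [3.135, -0.003, 1.475]
force: [0.0, 0.9, -1.5]
width: 0.3
now [557.8  78.3  48.4] [179.6  -0.2  84.5] F [ 0.   0.9 -1.5] t 17.9 w 0.3
need [ 0.12 -0.07  0.08] [ 0.06 -0.03  0.  ]
```

```bash
for k in 1; do python3 -m crank '[[[-0.15,-0.03,0.03,0,0,0],[-0.15,0,0,0,0,0]]]'; python3 -m crank '[[[-0.15,0,0,0,0,0],[-0.15,0,0,0,0,0]]]';  python3 -m crank '[[[-0.15,0,0,0,0,0],[-0.15,0,0,0,0,0]]]';done
python3 -c "
from h import *
delta(555.9,82,46,84.5)"
```

```text
clock: 18.07
eef_pos: [557.3, 73.0, 48.0]
tool_rot: [3.133, -0.008, 1.478]
force: [0.1, 4.8, -2.8]
width: 0.3
clock: 18.23
eef_pos: [557.0, 69.8, 48.1]
tool_rot: [3.131, -0.016, 1.482]
force: [0.4, 15.3, -2.3]
width: -0.2
clock: 18.4
eef_pos: [557.2, 70.6, 48.2]
tool_rot: [3.128, -0.028, 1.488]
force: [0.2, 10.7, -1.5]
width: -0.1
now [557.2  70.6  48.2] [179.2  -1.6  85.3] F [ 0.2 10.7 -1.5] t 18.4 w -0.1
need [ 0.37 -0.07  0.08] [ 0.13 -0.27  0.12]
```

```bash
cat >> h.py <<'E'
def jaw(n):
    p=ctrl.get_image('wrist'); np.savez(f'pics/{n}.npz',**p)
    im=cv2.GaussianBlur(p['color'],(3,3),0); hs=cv2.cvtColor(im,cv2.COLOR_RGB2HSV)
    a=np.radians(-5.48)
    def w(x,y,z): return np.array([561.0+np.cos(a)*x-np.sin(a)*y,135.3+np.sin(a)*x+np.cos(a)*y,z])
    def line(z,xs):
        o=[]
        for y in np.arange(-20,125,.5):
            c=[]
            for x in xs:
                u,v=wproj(p,w(x,y,z)).round().astype(int)
                if 0<=u<560 and 0<=v<420: c.append(np.r_[im[v,u],hs[v,u]])
            o.append(np.r_[y,np.median(c,0)] if c else np.r_[y,[0]*6])
        return np.array(o)
    L=line(54,[-15,-10,-5,5,10,15]); g=L[(L[:,0]>40)&(L[:,5]>110)&(abs(L[:,4]-23)<9)]
    L2=line(40,[-15,-12,12,15])
    L3=line(40,[-17,-18,-19,18,19,20]); wh=L3[(L3[:,0]>-15)&(L3[:,1:4].min(1)>140)]
    pad=L2[(L2[:,0]>35)&(L2[:,1:4].max(1)<70)]
    f=lambda q:(q[0,0],q[-1,0]) if len(q) else None
    print('jaw gold y',f(g),'pad dark y',f(pad),'cell base y',f(wh))
E
python3 -m crank '[[[0.2,-0.03,0.05,0.1,-0.2,0.1],[0.2,0,0,0,-0.1,0],[0.15,0,0,0,0,0],[0,0,0,0,0,0],[0,0,0,0,0,0]]]'
python3 -c "
from h import *
delta(556.5,85,46,84.5); jaw('w7')"
```

```text
clock: 18.82
eef_pos: [557.1, 85.8, 46.7]
tool_rot: [3.14, 0.006, 1.478]
force: [0.5, -0.2, -0.3]
width: 0.1
now [557.1  85.8  46.7] [179.9   0.3  84.7] F [ 0.5 -0.2 -0.3] t 18.82 w 0.1
need [-0.03 -0.02  0.02] [0.02 0.06 0.03]
jaw gold y (np.float64(79.0), np.float64(86.0)) pad dark y (np.float64(74.0), np.float64(124.5)) cell base y (np.float64(-6.0), np.float64(69.0))
```

```bash
python3 -m crank '[[[-0.15,-0.02,0.02,0,0,0],[-0.15,0,0,0,0,0],[-0.15,0,0,0,0,0],[-0.15,0,0,0,0,0]]]'; python3 -m crank '[[[-0.15,0,0,0,0,0],[-0.15,0,0,0,0,0]]]'; python3 -m crank '[[[-0.12,0,0,0,0,0],[-0.12,0,0,0,0,0]]]'
python3 -c "
from h import *
delta(556.5,85,46,84.5); jaw('w8')"
```

```text
clock: 19.2
eef_pos: [555.0, 69.5, 46.1]
tool_rot: [3.139, 0.0, 1.478]
force: [0.7, 6.5, -1.0]
width: 0.1
clock: 19.37
eef_pos: [555.2, 70.0, 46.3]
tool_rot: [3.136, -0.013, 1.482]
force: [0.6, 13.7, -3.0]
width: -0.3
clock: 19.53
eef_pos: [555.3, 70.7, 46.4]
tool_rot: [3.133, -0.025, 1.487]
force: [0.9, 10.1, -2.1]
width: 0.2
now [555.3  70.7  46.4] [179.5  -1.4  85.2] F [ 0.9 10.1 -2.1] t 19.53 w 0.2
need [ 0.48 -0.    0.03] [ 0.08 -0.23  0.11]
jaw gold y (np.float64(68.0), np.float64(72.5)) pad dark y (np.float64(67.0), np.float64(124.5)) cell base y (np.float64(-8.0), np.float64(66.5))
```

```bash
python3 -m crank '[[[0.2,0,0.02,0.08,-0.2,0.1],[0.2,0,0,0,-0.05,0],[0.12,0,0,0,0,0],[0,0,0,0,0,0],[0,0,0,0,0,0]]]'
python3 -c "
from h import *
delta(556.5,85,46,84.5); jaw('w9')
p=dict(np.load('pics/w9.npz')); cv2.imwrite('pics/w9c.png',cv2.resize(p['color'][60:300,180:380,::-1],None,fx=2.5,fy=2.5,interpolation=cv2.INTER_CUBIC))"
```

```text
clock: 20.0
eef_pos: [556.1, 83.5, 45.9]
tool_rot: [-3.14, 0.003, 1.474]
force: [0.5, -0.2, -0.5]
width: 0.2
now [556.1  83.5  45.9] [-179.9    0.2   84.5] F [ 0.5 -0.2 -0.5] t 20.0 w 0.2
need [ 0.05  0.01 -0.  ] [-0.01  0.03 -0.01]
jaw gold y (np.float64(69.5), np.float64(83.5)) pad dark y (np.float64(67.5), np.float64(124.5)) cell base y (np.float64(-6.5), np.float64(66.5))
```

View pics/w9c.png

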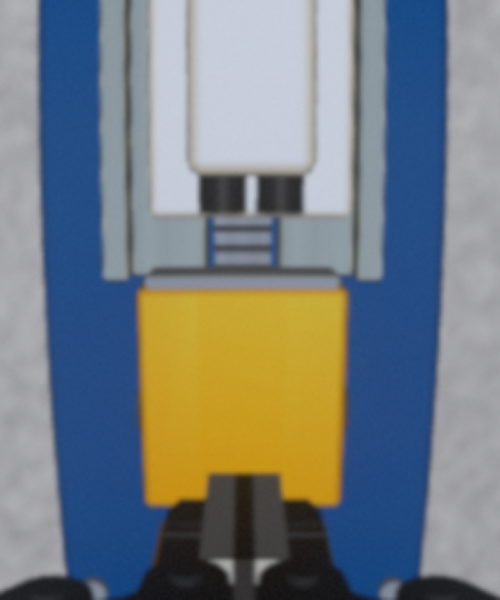

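```bash
python3 - <<'E'
from h import *
p=dict(np.load('pics/w9.npz')); a=np.radians(-5.48);C=np.array([561.0,135.3])
def cl(X): d=X[:2]-C; return np.array([np.cos(a)*d[0]+np.sin(a)*d[1], -np.sin(a)*d[0]+np.cos(a)*d[1], X[2]]).round(1)
for n,u,v,z in [('near L',152,213,40),('near R',350,213,40),('stop far edge top',240,269,43),('stop near edge',240,290,44)]: print(n,cl(wpt(p,180+u/2.5,60+v/2.5,z)))
cv2.imwrite('pics/w9d.png',cv2.resize(p['color'][0:120,200:360,::-1],None,fx=5,fy=5,interpolation=cv2.INTER_CUBIC))
E
```

```text
near L [-20.7   3.7  40. ]
near R [23.8  3.8 40. ]
stop far edge top [-0.9 -8.8 43. ]
stop near edge [ -0.9 -13.3  44. ]
```

View pics/w9d.png

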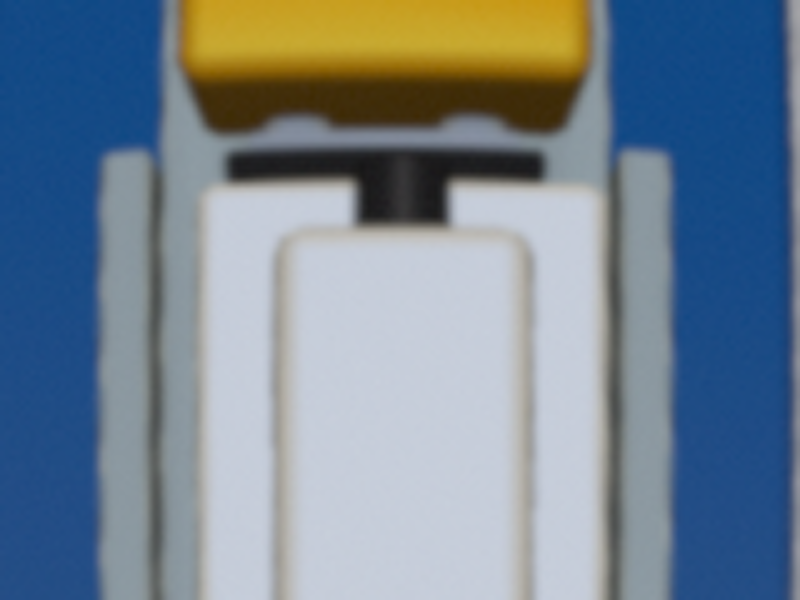

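The pad is almost touching the cell's far end, and the cell is about 11 mm from the stop. Third squeeze, watching the force.

```bash
python3 -m crank '[[[-0.12,0,0,0,0,0],[-0.12,0,0,0,0,0]]]'; python3 -m crank '[[[-0.1,0,0,0,0,0],[-0.1,0,0,0,0,0]]]'; python3 -m crank '[[[-0.1,0,0,0,0,0]]]';python3 -m crank '[[[-0.1,0,0,0,0,0]]]';python3 -m crank '[[[-0.1,0,0,0,0,0]]]'
```

```text
clock: 20.22
eef_pos: [555.5, 76.7, 46.0]
tool_rot: [-3.141, 0.001, 1.474]
force: [0.3, 6.5, -2.8]
width: -0.1
clock: 20.38
eef_pos: [555.2, 73.2, 46.0]
tool_rot: [3.141, -0.004, 1.475]
force: [0.7, 5.9, -1.5]
width: 0.1
clock: 20.47
eef_pos: [555.2, 71.8, 46.1]
tool_rot: [3.141, -0.007, 1.475]
force: [0.2, 6.9, -1.0]
width: 0.1
clock: 20.55
eef_pos: [555.0, 70.5, 46.1]
tool_rot: [3.14, -0.009, 1.476]
force: [0.6, 6.3, -1.6]
width: -0.3
clock: 20.63
eef_pos: [555.0, 70.1, 46.2]
tool_rot: [3.139, -0.014, 1.477]
force: [0.1, 9.8, -2.6]
width: -0.0
```

```bash
python3 -m crank '[[[0.2,0,0,0,-0.1,0],[0.2,0,0,0,-0.05,0],[0.1,0,0,0,0,0],[0,0,0,0,0,0],[0,0,0,0,0,0]]]'
cat >> h.py <<'E'
def edge(n):
    # near (-y) base edge of the cell: white to grey, along both side strips, at z 40; stop top far edge via contact
    p=dict(np.load(f'pics/{n}.npz')); im=cv2.GaussianBlur(p['color'],(3,3),0).astype(float); a=np.radians(-5.48); ys=np.arange(-20,72,.25)
    pr=[]
    for x in (-18,-17,-16,18,19,20):
        r=[]
        for y in ys:
            u,v=wproj(p,np.array([561.0+np.cos(a)*x-np.sin(a)*y,135.3+np.sin(a)*x+np.cos(a)*y,40])); r.append(cv2.getRectSubPix(im.astype(np.float32),(1,1),(float(u),float(v)))[0,0])
        pr.append(r)
    g=np.median(np.array(pr),0); s=g[:,0]+g[:,2]*0
    d=np.gradient(cv2.GaussianBlur(s.reshape(-1,1).astype(np.float32),(1,7),0).ravel())
    m=(ys<20)&(ys>-14); m2=(ys>45)
    print('near edge y',ys[m][np.argmax(d[m])],'far edge y',ys[m2][np.argmin(d[m2])])
E
python3 -c "
from h import *
edge('w9')
delta(556.5,85,46,84.5); jaw('w10'); edge('w10')"
```

```text
clock: 21.05
eef_pos: [556.2, 83.5, 46.2]
tool_rot: [3.14, 0.004, 1.476]
force: [-0.4, -0.1, 0.4]
width: -0.1
near edge y -8.25 far edge y 66.25
now [556.2  83.5  46.2] [179.9   0.3  84.5] F [-0.4 -0.1  0.4] t 21.05 w -0.1
need [0.05 0.   0.01] [0.02 0.04 0.01]
jaw gold y (np.float64(60.5), np.float64(77.5)) pad dark y (np.float64(57.5), np.float64(124.5)) cell base y (np.float64(-7.0), np.float64(56.5))
near edge y -8.25 far edge y 56.5
```

The cell is about 2–3 mm short of the stop and free running reads about 6 N at the trigger. The next squeeze grips, so I go one row at a time.

```bash
python3 -m crank '[[[-0.12,0,0,0,0,0],[-0.1,0,0,0,0,0]]]'; python3 -m crank '[[[-0.08,0,0,0,0,0]]]'; python3 -m crank '[[[-0.08,0,0,0,0,0]]]';python3 -m crank '[[[-0.08,0,0,0,0,0]]]';python3 -m crank '[[[-0.08,0,0,0,0,0]]]'
```

```text
clock: 21.27
eef_pos: [555.7, 77.8, 46.2]
tool_rot: [3.139, 0.003, 1.476]
force: [0.2, 5.0, -1.6]
width: -0.2
clock: 21.35
eef_pos: [555.6, 76.6, 46.2]
tool_rot: [3.139, 0.001, 1.476]
force: [1.1, 6.0, -1.0]
width: 0.2
clock: 21.43
eef_pos: [555.6, 75.9, 46.3]
tool_rot: [3.138, -0.002, 1.477]
force: [0.4, 6.3, -1.4]
width: 0.3
clock: 21.52
eef_pos: [555.6, 75.7, 46.3]
tool_rot: [3.137, -0.006, 1.478]
force: [0.5, 7.5, -1.8]
width: 0.1
clock: 21.6
eef_pos: [555.6, 75.8, 46.4]
tool_rot: [3.137, -0.009, 1.479]
force: [0.2, 7.2, -1.3]
width: -0.0
```

```bash
python3 -m crank '[[[-0.1,0,0,0,-0.02,0],[-0.1,0,0,0,0.02,0]]]'; python3 -m crank '[[[-0.12,0,0,0,0,0],[-0.12,0,0,0,0,0]]]';  python3 -m crank '[[[-0.14,0,0,0,0,0],[-0.14,0,0,0,0,0]]]'
```

```text
clock: 21.77
eef_pos: [555.7, 75.8, 46.5]
tool_rot: [3.135, -0.017, 1.483]
force: [0.2, 8.7, -2.2]
width: 0.3
clock: 21.93
eef_pos: [555.7, 75.7, 46.6]
tool_rot: [3.133, -0.027, 1.487]
force: [-0.8, 9.7, -1.9]
width: -0.2
clock: 22.1
eef_pos: [555.8, 75.6, 46.7]
tool_rot: [3.131, -0.038, 1.492]
force: [0.8, 10.4, -1.9]
width: -0.3
```

```bash
python3 -m crank '[[[-0.17,0,0,0,0,0],[-0.17,0,0,0,0,0]]]'; python3 -m crank '[[[-0.2,0,0,0,0,0],[-0.2,0,0,0,0,0]]]'; python3 -c "
from h import *
jaw('w11'); edge('w11'); delta(556,76,46,84.5)"
```

```text
clock: 22.27
eef_pos: [555.8, 75.4, 46.9]
tool_rot: [3.128, -0.05, 1.498]
force: [0.5, 12.0, -2.7]
width: -0.3
clock: 22.43
eef_pos: [555.9, 75.1, 47.1]
tool_rot: [3.125, -0.065, 1.506]
force: [-0.8, 14.5, -1.6]
width: 0.1
jaw gold y (np.float64(53.0), np.float64(70.0)) pad dark y (np.float64(54.5), np.float64(124.5)) cell base y (np.float64(-9.5), np.float64(77.5))
near edge y -9.25 far edge y 53.75
now [555.8  74.8  47.1] [179.   -3.7  86.3] F [-0.3 13.7 -1.1] t 22.48 w 0.0
need [0.04 0.   0.04] [ 0.15 -0.62  0.29]
```

```bash
python3 -m crank '[[[-0.22,0,0,0,0,0],[-0.22,0,0,0,0,0]]]'; python3 -m crank '[[[-0.23,0,0,0,0,0]]]'
```

```text
clock: 22.65
eef_pos: [555.9, 75.2, 47.4]
tool_rot: [3.121, -0.081, 1.515]
force: [-0.3, 15.2, -1.0]
width: -0.2
clock: 22.73
eef_pos: [556.0, 75.5, 47.5]
tool_rot: [3.12, -0.09, 1.52]
force: [-0.6, 15.4, -0.0]
width: -0.2
```

```bash
python3 -m crank '[[[0.1,0,0,0,-0.3,0.1],[0.1,0,0,0.1,-0.3,0.1],[0.15,0,0,0.1,-0.3,0.1],[0.1,0,0,0,0,0],[0,0,0,0,0,0],[0,0,0,0,0,0]]]';python3 -c "
from h import *
jaw('w12'); edge('w12'); delta(556.2,84,46,84.5)"
```

```text
clock: 23.23
eef_pos: [556.5, 88.4, 48.2]
tool_rot: [-3.14, 0.004, 1.485]
force: [0.3, -1.2, -0.5]
width: 0.2
jaw gold y (np.float64(54.5), np.float64(69.5)) pad dark y (np.float64(54.5), np.float64(124.5)) cell base y (np.float64(-9.0), np.float64(53.5))
near edge y -9.25 far edge y 53.75
now [556.3  87.9  48.1] [-179.9    0.3   85. ] F [0.  0.4 0.1] t 23.28 w 0.1
need [-0.13  0.01  0.07] [-0.02  0.04  0.09]
```

```bash
python3 -m crank '[[[-0.15,0,0.03,0,0,0.05],[-0.12,0,0.03,0,0,0],[-0.1,0,0,0,0,0]]]'; for i in 1; do python3 -m crank '[[[-0.1,0,0,0,-0.05,0]]]'; python3 -m crank '[[[-0.1,0,0,0,-0.05,0]]]'; python3 -m crank '[[[-0.1,0,0,0,-0.05,0]]]'; python3 -m crank '[[[-0.12,0,0,0,-0.06,0]]]';  python3 -m crank '[[[-0.14,0,0,0,-0.07,0]]]'; python3 -m crank '[[[-0.16,0,0,0,-0.08,0]]]'; done
```

```text
clock: 23.53
eef_pos: [555.9, 80.6, 47.0]
tool_rot: [3.141, -0.005, 1.478]
force: [1.6, 10.8, -5.6]
width: -0.4
clock: 23.62
eef_pos: [555.9, 80.7, 47.1]
tool_rot: [3.14, -0.005, 1.478]
force: [1.2, 9.5, -3.7]
width: 0.4
clock: 23.7
eef_pos: [555.9, 80.8, 47.0]
tool_rot: [3.139, -0.005, 1.479]
force: [0.3, 8.0, -1.6]
width: -0.2
clock: 23.78
eef_pos: [556.0, 80.8, 47.0]
tool_rot: [3.138, -0.005, 1.48]
force: [-0.6, 8.3, -0.6]
width: 0.0
clock: 23.87
eef_pos: [556.0, 80.6, 47.0]
tool_rot: [3.137, -0.004, 1.481]
force: [0.6, 10.7, -1.7]
width: 0.1
clock: 23.95
eef_pos: [556.1, 80.5, 47.0]
tool_rot: [3.135, -0.003, 1.483]
force: [-0.1, 11.9, -2.7]
width: 0.1
clock: 24.03
eef_pos: [556.1, 80.3, 47.0]
tool_rot: [3.134, -0.002, 1.484]
force: [-0.2, 11.8, -2.6]
width: -0.6
```

```bash
for i in 1; do python3 -m crank '[[[-0.18,0,0,0,-0.09,-0.05]]]'; python3 -m crank '[[[-0.19,0,0,0,-0.09,-0.05]]]'; python3 -m crank '[[[-0.2,0,0,0,-0.1,0]]]'; python3 -m crank '[[[-0.2,0,0,0,-0.1,0]]]';  python3 -m crank '[[[-0.2,0,0,0,-0.1,0]]]'; done
```

```text
clock: 24.12
eef_pos: [556.1, 80.1, 47.0]
tool_rot: [3.133, 0.0, 1.492]
force: [-0.9, 13.3, -2.9]
width: -0.3
clock: 24.2
eef_pos: [556.1, 80.0, 47.0]
tool_rot: [3.131, 0.002, 1.5]
force: [-1.2, 13.8, -2.5]
width: 0.1
clock: 24.28
eef_pos: [556.1, 79.9, 47.0]
tool_rot: [3.129, 0.004, 1.502]
force: [-0.3, 13.5, -2.5]
width: -0.3
clock: 24.37
eef_pos: [556.2, 79.8, 47.0]
tool_rot: [3.128, 0.006, 1.505]
force: [0.1, 13.3, -2.8]
width: -0.0
clock: 24.45
eef_pos: [556.2, 79.7, 46.9]
tool_rot: [3.126, 0.009, 1.508]
force: [-0.8, 13.5, -2.9]
width: 0.1
```

```bash
for i in 1; do python3 -m crank '[[[-0.23,0,0,0,-0.08,0]]]'; python3 -m crank '[[[-0.25,0,0,0,-0.08,0]]]'; python3 -m crank '[[[-0.26,0,0,0,-0.08,0]]]'; python3 -m crank '[[[-0.26,0,0,0,-0.08,0]]]'; done
```

```text
clock: 24.53
eef_pos: [556.2, 79.5, 47.0]
tool_rot: [3.124, 0.008, 1.511]
force: [-0.8, 15.3, -3.3]
width: 0.1
clock: 24.62
eef_pos: [556.3, 79.4, 47.0]
tool_rot: [3.122, 0.007, 1.514]
force: [-0.7, 17.4, -3.1]
width: 0.0
clock: 24.7
eef_pos: [556.4, 79.4, 47.1]
tool_rot: [3.12, 0.005, 1.518]
force: [-0.0, 16.7, -3.4]
width: -0.3
clock: 24.78
eef_pos: [556.5, 79.6, 47.1]
tool_rot: [3.118, 0.003, 1.522]
force: [-0.4, 15.7, -3.8]
width: 0.3
```

```bash
python3 -m crank '[[[0.1,0,0,0.1,0.05,0.2],[0.1,0,0,0.1,0,0.2],[0.15,0,-0.2,0,0,0],[0.1,0,-0.5,0,0,0],[0.1,0,-0.6,0,0,0],[0.3,0,-0.6,0,0,0],[0.4,0,-0.6,0,0,0],[0,0,0,0,0,0],[0,0,0,0,0,0]]]';python3 -c "
from h import *
p=ctrl.get_image('wrist'); np.savez('pics/w13.npz',**p); delta(556.2,84,46,84.5)
u,v=wproj(p,np.array([567,205,40.]));print(u,v); x0,y0=int(u)-70,max(0,int(v)-60); print(x0,y0)
cv2.imwrite('pics/w13c.png',cv2.resize(p['color'][y0:y0+110,x0:x0+140,::-1],None,fx=5,fy=5,interpolation=cv2.INTER_CUBIC))"
```

```text
clock: 25.53
eef_pos: [558.5, 107.8, 125.5]
tool_rot: [-3.139, 0.003, 1.465]
force: [0.4, -0.5, -0.2]
width: -0.0
now [558.9 108.2 125.6] [-1.799e+02  1.000e-01  8.400e+01] F [0.2 0.4 0.2] t 25.58 w 0.0
need [-0.8   0.    2.65] [-0.02  0.02 -0.09]
275.7766013705675 86.21380579690961
205 26
```

View pics/w13c.png

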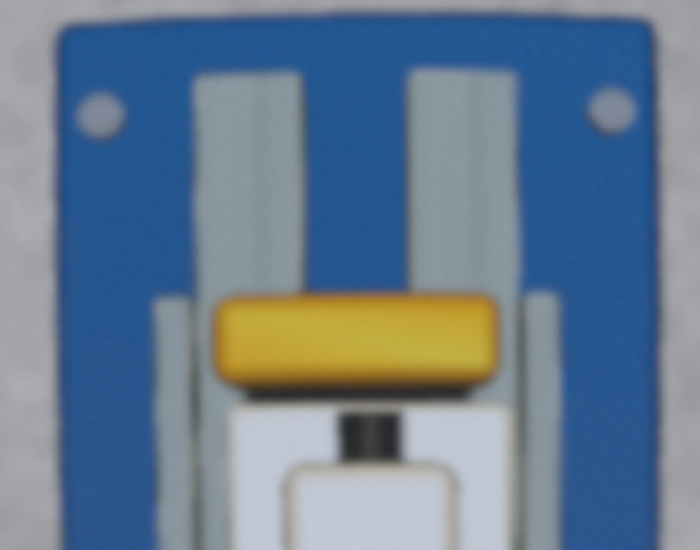

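```bash
python3 - <<'E'
from h import *
p=dict(np.load('pics/w13.npz')); a=np.radians(-5.48);C=np.array([561.0,135.3])
def cl(X): d=X[:2]-C; return np.array([np.cos(a)*d[0]+np.sin(a)*d[1], -np.sin(a)*d[0]+np.cos(a)*d[1], X[2]]).round(1)
for n,u,v,z in [('jaw front',355,381,54),('jaw back',355,294,54),('base far L',232,404,40),('base far R',512,403,40),('plate L',60,25,8),('plate R',654,20,8),('guide end L',170,298,34),('guide R',541,292,34)]: print(n,cl(wpt(p,205+u/5,26+v/5,z)))
c,d=ray(p,276,26+340/5)
E
```

```text
jaw front [-0.5 56.1 54. ]
jaw back [-0.4 69.5 54. ]
base far L [-20.2  53.6  40. ]
base far R [24.3 53.4 40. ]
plate L [-53.6 128.    8. ]
plate R [ 53.9 127.7   8. ]
guide end L [-30.6  71.9  34. ]
guide R [29.7 72.3 34. ]
```

Measured: jaw front at about 56, cell end at about 54, so the sprung pad is compressed by about 5.5 mm. Re-squeezing to about 15 N hardly moved the trigger. With about 6 N free running, that means a held grip of about 8–10 N. Final check: trigger position compared with the start, and the overall scene.

```bash
python3 - <<'E'
from h import *
S0=dict(np.load('pics/side0.npz')); S=ctrl.get_image('side')
def red(p):
    h=cv2.cvtColor(cv2.GaussianBlur(p['color'],(3,3),0),cv2.COLOR_RGB2HSV); m=((h[...,0]<6)|(h[...,0]>174))&(h[...,1]>150); m[:190]=0; m[260:]=0; m[:,:240]=0; m[:,300:]=0
    return rect(m)[1:]
print(red(S0),red(S)); 
a=np.radians(-5.48)
w=lambda y:np.array([561.0-np.sin(a)*y,135.3+np.cos(a)*y,100])
print('px shift for 3 mm',proj(S,w(-67))-proj(S,w(-64)))
delta(556,84,46,84.5)
cv2.imwrite('pics/s14.png',cv2.resize(S['color'][170:320,180:405,::-1],(800,533),interpolation=cv2.INTER_CUBIC))
E
```

```text
(array([269.81325301, 223.30120482]), array([266, 214,   9,  21, 166], dtype=int32)) (array([269.72049689, 223.30434783]), array([266, 214,   9,  21, 161], dtype=int32))
px shift for 3 mm [[ 0.7259209  -0.45657365]]
now [558.4 108.  124.8] [-179.8    0.2   84. ] F [ 0.1 -0.1 -0.4] t 25.63 w -0.3
need [-0.8   0.02  2.63] [-0.04  0.03 -0.09]
```

View pics/s14.png

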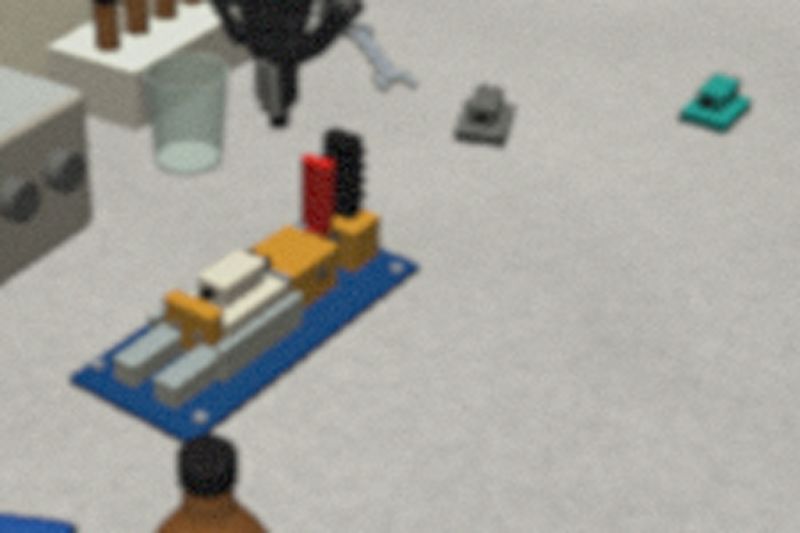

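The cell is clamped between jaw and stop at crop (240, 285). The trigger at crop (320, 195) is back at its starting pixel to 0.1 px. The robot is clear and the other things in view are unmoved. Handing in.

```bash
python3 -c "
from cell import ctrl
print(ctrl.finish_job())"
```

```text
the job is handed in; nothing more can be done
None
```

I set the white cell on the bed between the guides, released it, and worked the jaw by pushing the trigger with the shut fingers. It took three free-running squeezes and two gripping ones under wrist-force watch. The job was handed in at about 25.6 s; no verdict was reported.

**Last checks**
- **Cell:** it lies straight (its end edge square to the bar to within about 0.3 mm over 44 mm), about 2 mm off the bar's line. Its centre is at y ≈ 22 mm. I read flatness from the pictures only.
- **Trigger:** sprung back; its pixel position matches the start to within 0.1 px (3 mm would be about 0.8 px).
- **Surroundings:** the robot is clear, and the other things in view look unmoved.

**Grip force**
- I could not measure the grip directly. My estimate is 8–10 N held.
- Trigger force peaked at about 17 N against about 6 N free running, so the highest grip reached was about 11 N.
- Pad compression of about 5.5 mm with a rough 2 N/mm stiffness would put it slightly higher, at 10–13 N. The two estimates do not fully agree, but both lie within 6–14 N.

**What failed or disagreed**
- **Missed grasp:** the first grasp closed on air. All three cameras showed the real finger tips about 36 mm short of the reported tool point. I corrected for that and the second grasp held.
- **Contact force on the bed:** the force reading did not clearly show the cell touching down. I took contact from the height stalling at 9.5 mm, where 9.7 mm was expected.

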